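Get the spanner out from behind the front row

ROBOT

A 7-joint arm with a two-finger parallel gripper is mounted at the origin on the work surface. World frame = base frame: x ahead of the robot, y to its left, z up, the work surface at z = 0. Lengths are in m, angles in rad, forces in N, time in s.
With the tool pointing down it reaches from about 0.4 to 0.85 m from the base axis. Payload 10.4 kg.
Tool frame: the origin (TCP) lies at the very end of the fingers, on their centre line; the grasp point (between the pads) lies 19 mm behind it; z points along the fingers, x is the direction in which the jaws open and shut, and the axes are right-handed (so a half turn about z gives the same grasp; the last joint's range is limited). The gripper opens to 87 mm and grips with 3 to 60 N. Pads are 19 mm wide; open, the fingers measure 117 mm over their backs; the gripper's body (75 mm by 190 mm) begins 51 mm behind the grasp point.
Start: joints at [-1.367, 0.332, -0.065, 1.46, 0.022, 1.35, -0.088], TCP at [0.141, 0.609, 0.223] pointing down, gripper open.
Joint ranges: [-2.6, 2.6], [-0.5, 2.12], [-1.47, 1.34], [0.16, 2.42], [-1.27, 4.41], [0.06, 2.06], [-2.6, 2.6]. Speed limits (rad/s): [2.22, 2.22, 2.79, 2.79, 3.14, 3.14, 3.14].

INTERFACE

Orientations are given as a unit quaternion [x, y, z, w].
In Python, from bench import r gives the robot as it stands. The module is installed in compiled form; this text tells all that it offers.
- The arm moves only by the tool carry_out, never from a script. Its argument "commands" is a list that holds one entry, the list of rows, each a list of 7 numbers: the closure in counts, from 0 (fully open) to 255 (shut), then the shift along the tool's x, y, z in units of 25 mm (1.0 is 25 mm), then the turn, a rotation vector about the tool's x, y, z in units of 5 degrees (1.0 is 5 degrees). A call has 1 to 12 rows; each row is the pose to reach, as a shift and turn from the pose measured when the call began, along the tool's axes at that moment; what a row does not reach only later rows make up. A row lasts 1/8 s, in which the tool goes at most 62.5 mm and 10.7 degrees, less where a joint would pass 70% of its speed; a pose out of reach is approached as far as the arm can. A call with a gripper value outside its range is refused whole. The fingers move at their own pace and stop on an object; "grip_force" is the grip in N (left out, the last holds). Time passes only in rows, so rows that repeat a pose let the fingers close. It gives the time, the measured TCP pose, the force and the opening at its end, in the units of the state.
- r.read_state(): the state, without advancing time (a new reading comes with each control period).
- r.camera(name): name is "scene" or "top" or "wrist"; returns the picture (480x640x3 uint8, blue, green, red); there is no depth.
- r.camera_info(name): a dict with "fx", "fy", "cx", "cy" (pixels), "origin" and "rotation" of the camera in the world. Camera axes: x right, y down, z forward; pixel columns grow to the right and rows downward; lengths in m; the calibration is good to about 2 mm. The wrist camera is an equidistant fisheye: a pixel r from the principal point sees the ray r / f radians off the axis. A picture is of the moment at which its call begins: read the wrist's pose just before it. camera_info takes no time and is no camera call; for the wrist camera it gives the pose at the moment of the call.
- r.close_job(): hands the job in, once; it reports no verdict.
The state is a dict: "time": time; "joint_positions": joint angles; "joint_vel": joint speeds; "joint_torque": joint torques, N m; "ee_pos": TCP position; "eef_rot": TCP orientation; "ft_force": force on the tool from outside, world axes, zero at the start; "torque": the same for the moment, N m; "width": finger opening in m.
Only numpy, scipy, OpenCV 4.12 (cv2) and the standard library are available. Lean on these libraries where they do the work, as an engineer would, in place of code of your own. Each camera call takes 0.05 s, during which the arm holds its last target.

TASK

I need the adjustable spanner that lies on the rear step of the blue bench organiser, behind the spray can, the filter cartridge and the oil tin. First clear all three out of the front bays and stand them upright on the black rubber mat, then take the spanner and lay it flat and lengthwise inside the empty steel tray, and last put each of the three back, standing upright, in the very bay it came from. Set things down rather than dropping them, knock nothing over, and leave the multimeter and the pliers where they are.

Things in the scene. Friction and masses are not known exactly. Their poses are not given: they have to be found in the camera images.
- can_c (a point): centre (half-way up) of the spray can: plain aluminium cylinder with a paper band and a white plastic cap, standing upright. Body 52 mm in diameter, 100 mm tall, then the cap 50 mm in diameter up to 120 mm; best held within the upper third. About 0.25 kg; z axis up along the can. It starts in one of the three bays of the organiser.
- cartridge_c (a point): centre (half-way up) of the filter cartridge: white pleated cylinder with grey end caps, 60 mm in diameter, 127 mm tall, standing upright; best held within the upper third. About 0.2 kg; z axis up. It starts in one of the three bays.
- tin_c (a point): centre (half-way up) of the oil tin: plain rectangular sheet-steel tin standing upright, 44 mm along its x, 62 mm along its y, body 105 mm tall, black screw cap 27 mm across (14 mm off centre to its +y) up to 115 mm; best held within the upper third. About 0.35 kg; z up. It starts in one of the three bays, its x axis within 12 degrees of the organiser's x axis.
- spanner_c (a point): balance point of the steel adjustable spanner, 200 mm long, lying flat on the organiser's rear step. x runs along the handle to the jaws (90 mm to the jaw end, 110 mm to the handle end); the handle here is 21 mm wide (y), 11 mm thick; head 16 mm thick, 43 mm wide, from 20 mm ahead of this point on. The point is 8 mm above what it lies on. About 0.24 kg.
- organiser: blue plastic bench organiser, fixed, 150 (x) x 250 (y) x 40 mm high; origin: centre of its underside; x points from front to rear. In front three open bays, 76 (x) x 78 (y) mm inside, centres at x -33, y -82/0/+82 mm, floor 5 mm above the bench, walls 4 mm thick, 40 mm high. Behind them a solid rimless step with rubber top, 40 mm above the bench, x +5 to +75 mm; the spanner lies along y near x +40.
- mat: black rubber mat, fixed flat on the bench, 160 mm (its x) by 270 mm (its y), 4 mm thick; origin at the centre of its underside. The side area for the three things.
- tray: shallow empty tool tray of bare sheet steel, fixed, 264 mm long (its x) by 134 mm wide (its y), floor 2 mm above the bench, rim 10 mm above the bench, 2 mm thick; origin at the centre of its underside.
- multimeter: bystander: red and black multimeter lying on its back, 180 by 88 by 34 mm; origin at the centre of its underside.
- pliers: bystander: combination pliers with orange and black handles, lying flat, about 160 by 70 by 16 mm; origin at the underside near the pivot.

How it is judged:
By the outcome, as a careful person would: the job done as asked, in the order asked, and still so for the second after the job is handed in, with the robot touching nothing.
It also fails if it takes over 144 s, if anything falls off the work surface, if the arm or the gripper's body presses on something with over 40 N, if the wrist force passes 120 N, or if a joint passes its speed limit or range.

## Working session

There is one attempt and no reset: what is moved stays moved. The work goes in short steps, Python scripts to look and compute and a tool call to move; the robot and the scene stay as the last step left them, time stands still between calls to the robot, and variables do not carry over. Pictures are saved under pics/ and viewed, and the job is handed in when it is done.

Besides the shell and the picture viewer there is one more tool, called as a command line: name --argument value ..., lists and objects as JSON in quotes. carry_out: Moves the arm, as the interface text tells. Its arguments: {"type":"object","properties":{"commands":{"type":"array"},"grip_force":{"type":"number"}},"required":["commands"]}

```bash
mkdir -p pics; python3 - <<'E'
from bench import r
import cv2
s=r.read_state(); print(s)
for n in("scene","top","wrist"):
    print(n,r.camera_info(n)); cv2.imwrite(f"pics/a_{n}.png",r.camera(n))
E
```

```text
{'time': 0.0, 'joint_positions': array([-1.36661026,  0.33292352, -0.06466372,  1.4609598 ,  0.02158372,
        1.3499144 , -0.08850628]), 'joint_vel': array([ 0.00097131, -0.00038567, -0.00054222,  0.0025149 ,  0.00093008,
       -0.0006066 , -0.00084785]), 'joint_torque': array([-9.77192503e-04, -6.23259473e+01,  2.44971999e-02, -3.89894235e+01,
       -6.13275287e-02,  3.97022814e-02,  1.20188211e-04]), 'ee_pos': array([0.14046141, 0.60859777, 0.22171278]), 'eef_rot': array([ 7.82581799e-01,  6.22547313e-01, -5.69819962e-04,  4.95660880e-04]), 'ft_force': array([-0.17439693,  0.40849632, -0.3511929 ]), 'torque': array([-0.02249202,  0.0264533 , -0.03711778]), 'width': 0.08702052514493915}
scene {'fx': 577.4634843836955, 'fy': 577.4634843836955, 'cx': 308.53885456483926, 'cy': 252.40773694788348, 'origin': array([ 1.21826675, -0.05689364,  0.88065489]), 'rotation': array([ 0.69537848,  0.64319149, -0.21850419, -0.23454082])}
top {'fx': 596.4531945122849, 'fy': 596.4531945122849, 'cx': 305.4755312565635, 'cy': 240.64461969486302, 'origin': array([ 0.52890006, -0.01704241,  1.15845489]), 'rotation': array([ 0.70809542, -0.70581157,  0.01455522, -0.01480026])}
wrist {'fx': 371.64829954431775, 'fy': 371.64829954431775, 'cx': 318.3842243013424, 'cy': 239.19317831006734, 'origin': array([0.07701591, 0.62256277, 0.38429072]), 'rotation': array([0.77688985, 0.61795609, 0.07460896, 0.0948996 ])}
```

View pics/a_top.png

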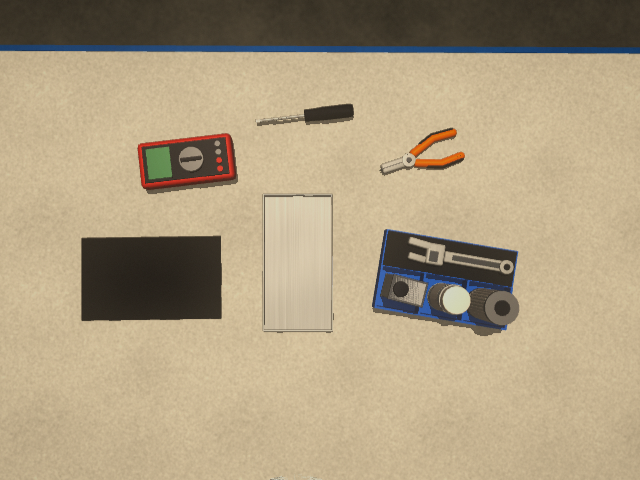

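View pics/a_scene.png

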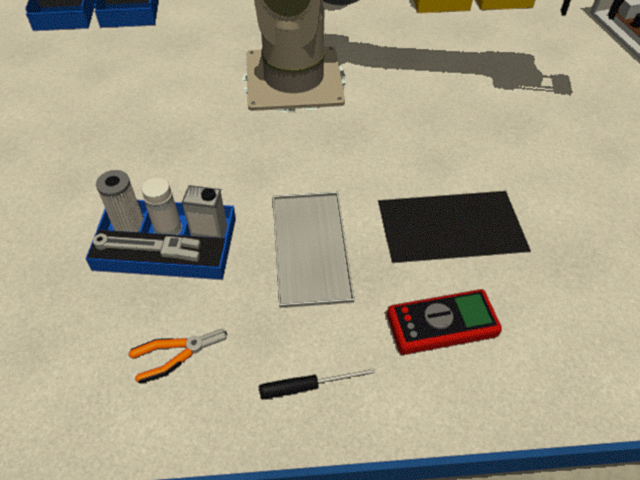

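View pics/a_wrist.png

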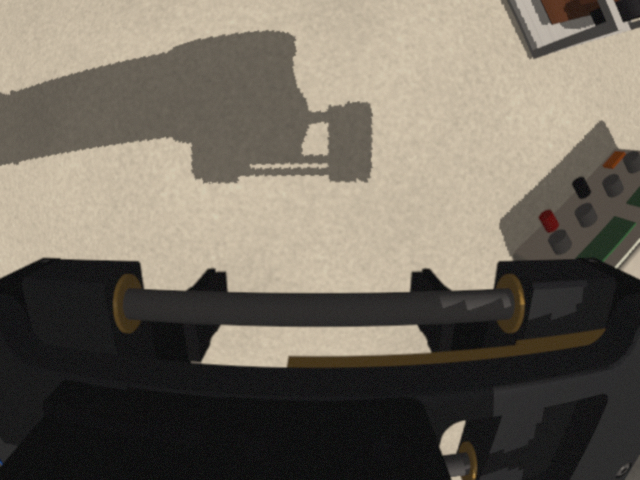

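The top view shows the mat on the left (81–221, 236–321), the tray in the middle (263–332, 194–331) and the organiser on the right (373–518, 230–330). In the bays, left to right, are the tin, the can and the cartridge. The spanner lies on the step with its jaws to the left. I'll enlarge the organiser next.

```bash
python3 - <<'E'
import cv2
t=cv2.imread("pics/a_top.png"); s=cv2.imread("pics/a_scene.png")
cv2.imwrite("pics/b_top.png",cv2.resize(t[222:342,365:525],None,fx=5,fy=5,interpolation=cv2.INTER_CUBIC))
cv2.imwrite("pics/b_scene.png",cv2.resize(s[165:285,85:245],None,fx=5,fy=5,interpolation=cv2.INTER_CUBIC))
E
```

```text
(no output)
```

View pics/b_top.png

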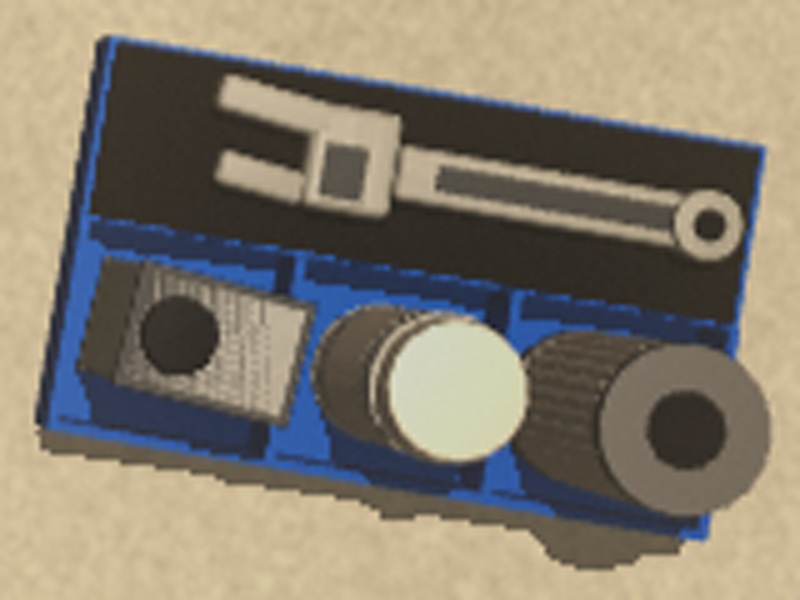

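View pics/b_scene.png

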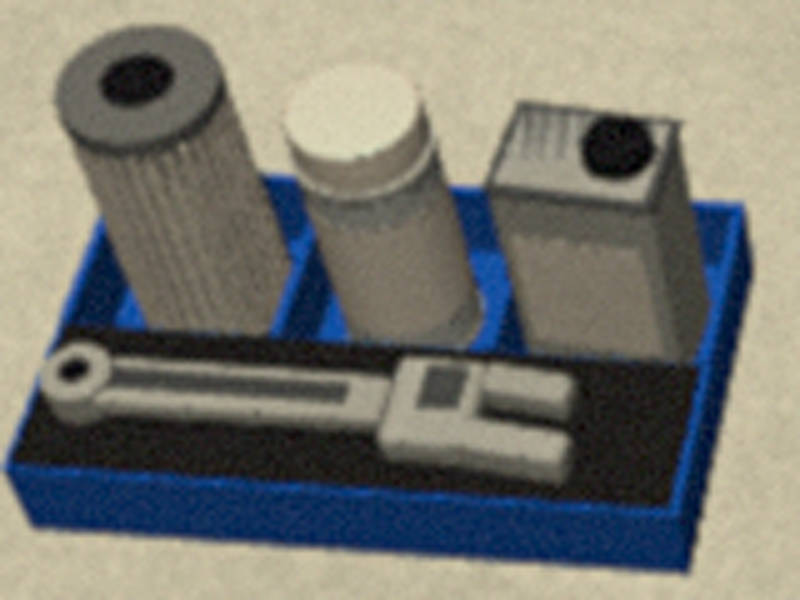

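```bash
cat > h.py <<'E'
import numpy as np
from scipy.spatial.transform import Rotation as R
from bench import r
import cv2
def ray(n,px,info=None):
    i=info or r.camera_info(n); u,v=px
    x=(u-i['cx'])/i['fx']; y=(v-i['cy'])/i['fy']
    if n=='wrist':
        t=np.hypot(x,y); d=np.array([x/t*np.sin(t),y/t*np.sin(t),np.cos(t)]) if t>0 else np.array([0,0,1.])
    else: d=np.array([x,y,1.])
    return i['origin'],R.from_quat(i['rotation']).apply(d)
def at(n,px,z,info=None):
    o,d=ray(n,px,info); return (o+d*(z-o[2])/d[2])
def crop(c,px,x0,y0,k=5): return (x0+px[0]/k,y0+px[1]/k)
def proj(n,p,info=None):
    i=info or r.camera_info(n); c=R.from_quat(i['rotation']).inv().apply(np.array(p)-i['origin'])
    if n=='wrist':
        t=np.arctan2(np.hypot(c[0],c[1]),c[2]); s=t/np.hypot(c[0],c[1]); return np.array([i['cx']+i['fx']*c[0]*s,i['cy']+i['fy']*c[1]*s])
    return np.array([i['cx']+i['fx']*c[0]/c[2],i['cy']+i['fy']*c[1]/c[2]])
E
python3 - <<'E'
from h import *
np.set_printoptions(precision=4,suppress=True)
T=lambda p,z:at('top',(365+p[0]/5,222+p[1]/5),z)
S=lambda p,z:at('scene',(85+p[0]/5,165+p[1]/5),z)
print("org corners top RL RR FR FL")
C=[T(p,.04) for p in [(112,40),(765,148),(706,538),(50,425)]]
for c in C: print(c)
print('center',np.mean(C,0), 'scene RL,RR', S((685,512),.04),S((10,467),.04))
print('can',T((457,389),.125),S((352,113),.125))
print('cart',T((685,430),.132),S((141,89),.132))
print('tin cap',T((180,335),.12),S((618,147),.12)); 
K=[T(p,.11) for p in [(148,260),(312,305),(283,425),(117,383)]]
for k in K:print(k)
print('tin c',np.mean(K,0))
K=[S(p,.11) for p in [(520,103),(682,122),(657,212),(490,187)]]
for k in K:print(k)
print('tin c',np.mean(K,0))
print('sp',T((709,224),.05),T((220,132),.055),'scene',S((75,372),.05),S((574,425),.055))
print('mat');
for p in [(81,238),(221,236),(221,320),(82,321)]: print(at('top',p,.004))
print('tray')
for p in [(263,194.5),(332.5,194.5),(332.5,331),(263,331)]: print(at('top',p,.01))
for p in [(272.5,197),(338.5,193.5),(352,300.5),(279,304.5)]: print(at('scene',p,.01))
E
```

```text
org corners top RL RR FR FL
[ 0.5959 -0.1704  0.04  ]
[ 0.5561 -0.4152  0.04  ]
[ 0.4105 -0.3915  0.04  ]
[ 0.4517 -0.1469  0.04  ]
center [ 0.5035 -0.281   0.04  ] scene RL,RR [ 0.599  -0.1668  0.04  ] [ 0.5594 -0.4121  0.04  ]
can [ 0.4704 -0.2776  0.125 ] [ 0.4739 -0.2779  0.125 ]
cart [ 0.4571 -0.3539  0.132 ] [ 0.4628 -0.3526  0.132 ]
tin cap [ 0.4885 -0.1828  0.12  ] [ 0.4935 -0.1826  0.12  ]
[ 0.5144 -0.1732  0.11  ]
[ 0.4988 -0.2307  0.11  ]
[ 0.4568 -0.2203  0.11  ]
[ 0.4713 -0.1622  0.11  ]
tin c [ 0.4853 -0.1966  0.11  ]
[ 0.4589 -0.2209  0.11  ]
[ 0.4733 -0.1612  0.11  ]
[ 0.5169 -0.1695  0.11  ]
[ 0.5001 -0.2297  0.11  ]
tin c [ 0.4873 -0.1953  0.11  ]
sp [ 0.5276 -0.3905  0.05  ] [ 0.561  -0.2082  0.055 ] scene [ 0.5247 -0.3908  0.05  ] [ 0.568  -0.2054  0.055 ]
mat
[0.5806 0.4184 0.004 ]
[0.5853 0.1472 0.004 ]
[0.4233 0.1457 0.004 ]
[0.4205 0.4135 0.004 ]
tray
[0.6656 0.0658 0.01  ]
[ 0.6661 -0.0685  0.01  ]
[ 0.4036 -0.0689  0.01  ]
[0.4032 0.0642 0.01  ]
[ 0.4064 -0.07    0.01  ]
[0.4073 0.0658 0.01  ]
[0.6684 0.0615 0.01  ]
[ 0.6666 -0.0687  0.01  ]
```

```bash
cat > go.py <<'E'
import sys
from h import *
# usage: go.py x y z yawdeg [x y z yawdeg ...]  (tool pointing down, tool-x yaw in world)
np.set_printoptions(precision=3,suppress=True)
s=r.read_state(); p=s['ee_pos']; q=R.from_quat(s['eef_rot'])
X=q.as_matrix()[:,0]
print('t',round(s['time'],2),'tcp',p,'yaw',round(np.degrees(np.arctan2(X[1],X[0])),2),'tilt',np.round(np.degrees(np.arccos(-q.as_matrix()[2,2])),2),'w',round(s['width'],4),'f',s['ft_force'],'j',s['joint_positions'])
a=list(map(float,sys.argv[1:]))
for i in range(0,len(a),4):
    t=np.array(a[i:i+3]); y=np.radians(a[i+3])
    Rt=R.from_matrix(np.array([[np.cos(y),np.sin(y),0],[np.sin(y),-np.cos(y),0],[0,0,-1]]))
    print('->',q.inv().apply(t-p)/.025, (q.inv()*Rt).as_rotvec(degrees=True)/5)
E
python3 go.py .36 .45 .25 45  .45 .25 .25 20  .46 -.05 .25 -9 .46 -.353 .24 -9.2
```

```text
t 0.15 tcp [0.14  0.609 0.222] yaw 77.0 tilt 0.06 w 0.0871 f [-0.031 -0.554  0.058] j [-1.367  0.333 -0.065  1.461  0.022  1.35  -0.089]
-> [-4.213  9.983 -1.117] [0.004 0.012 6.401]
-> [-11.198  15.29   -1.109] [ 0.006  0.011 11.401]
-> [-22.801  18.378  -1.097] [ 0.009  0.009 17.201]
-> [-34.61   21.104  -0.685] [ 0.009  0.009 17.241]
```

carry_out --commands '[[[0, -0.8, 2, -0.2, 0, 0, 1.3], [0, -1.7, 4, -0.4, 0, 0, 2.6], [0, -2.5, 6, -0.6, 0, 0, 3.9], [0, -3.4, 8, -0.9, 0, 0, 5.2], [0, -4.2, 10, -1.1, 0, 0, 6.4], [0, -6, 11.3, -1.1, 0, 0, 7.7], [0, -7.7, 12.6, -1.1, 0, 0, 9], [0, -9.5, 14, -1.1, 0, 0, 10.2], [0, -11.2, 15.3, -1.1, 0, 0, 11.4], [0, -13.3, 15.8, -1.1, 0, 0, 12.6], [0, -15.4, 16.4, -1.1, 0, 0, 13.8], [0, -17.5, 17, -1.1, 0, 0, 15]]]' --grip_force 25

```text
time: 1.65
ee_pos: [0.456, 0.0851, 0.2498]
eef_rot: [1.0, 0.016, -0.0, 0.0]
ft_force: [1.6, -0.7, -0.3]
width: 0.0869
```

```bash
python3 go.py .46 -.05 .25 -9.2 .46 -.353 .24 -9.2
```

```text
t 1.65 tcp [0.456 0.085 0.25 ] yaw 1.81 tilt 0.05 w 0.0869 f [ 1.615 -0.73  -0.305] j [-0.761 -0.069  0.46   1.845  0.032  1.359 -0.277]
-> [-0.01   5.406 -0.003] [0.009 0.002 2.202]
-> [-0.393 17.519  0.407] [0.009 0.002 2.202]
```

carry_out --commands '[[[0, 0, 2.2, 0, 0, 0, 0.5], [0, 0, 4.4, 0, 0, 0, 1], [0, -0.1, 6.6, 0.1, 0, 0, 1.5], [0, -0.2, 8.8, 0.2, 0, 0, 2.2], [0, -0.2, 11, 0.2, 0, 0, 2.2], [0, -0.3, 13.2, 0.3, 0, 0, 2.2], [0, -0.4, 15.4, 0.4, 0, 0, 2.2], [0, -0.4, 17.5, 0.4, 0, 0, 2.2], [0, -0.4, 17.5, 0.4, 0, 0, 2.2]]]'

```text
time: 2.78
ee_pos: [0.4576, -0.3568, 0.2394]
eef_rot: [0.997, -0.083, -0.001, 0.002]
ft_force: [-1.1, 0.1, -0.1]
width: 0.0871
```

```bash
python3 - <<'E'
from h import *
i=r.camera_info('wrist'); im=r.camera('wrist'); cv2.imwrite('pics/c_wrist.png',im); np.save('c_info.npy',i,allow_pickle=True)
E
python3 go.py .46 -.353 .15 -9.2 .46 -.353 .086 -9.2
```

```text
t 2.83 tcp [ 0.459 -0.354  0.24 ] yaw -9.41 tilt 0.17 w 0.0873 f [-0.251 -1.287  0.259] j [-0.187  0.306  0.946  1.6   -0.25   1.365  0.624]
-> [ 0.053 -0.069  3.58 ] [ 0.024  0.024 -0.042]
-> [ 0.059 -0.075  6.14 ] [ 0.024  0.024 -0.042]
```

View pics/c_wrist.png

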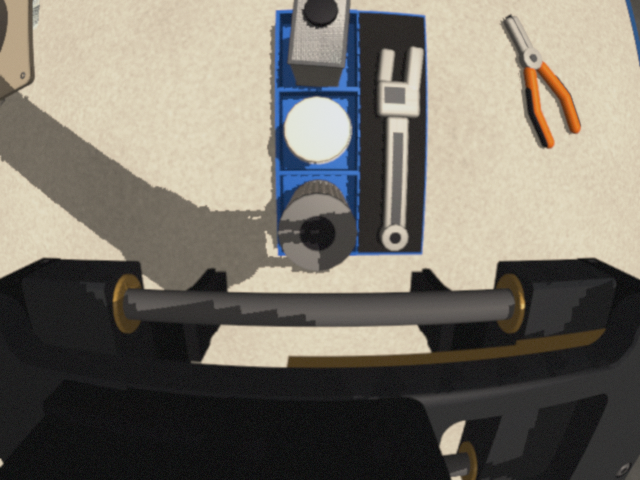

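The wrist view shows the cartridge top at about (317,231), the can cap at (318,129), the tin cap at (320,10), the spanner ring at (395,238) and the jaw tips at (387,50) and (417,50).

```bash
python3 - <<'E'
from h import *
np.set_printoptions(precision=4,suppress=True)
i=np.load('c_info.npy',allow_pickle=True).item()
for n,p,z in [('cart',(317,231),.132),('can',(318,129.5),.125),('tincap',(320,10),.12),('ring',(395,238),.053),('jaw',(402,49),.055),('orgRR',(424,254),.04),('orgRL',(425,14),.04),('orgFR',(275,254),.04)]: print(n,at('wrist',p,z,i))
E
```

```text
cart [ 0.4569 -0.3533  0.132 ]
can [ 0.4701 -0.2794  0.125 ]
tincap [ 0.4875 -0.1851  0.12  ]
ring [ 0.5276 -0.3904  0.053 ]
jaw [ 0.5617 -0.2099  0.055 ]
orgRR [ 0.5586 -0.4163  0.04  ]
orgRL [ 0.5972 -0.1701  0.04  ]
orgFR [ 0.4066 -0.3904  0.04  ]
```

carry_out --commands '[[[0, 0, -0.1, 1.5, 0, 0, 0], [0, 0, -0.1, 3, 0, 0, 0], [0, 0, -0.1, 4.2, 0, 0, 0], [0, 0, -0.1, 5.2, 0, 0, 0], [0, 0, -0.1, 5.8, 0, 0, 0], [0, 0, -0.1, 6.1, 0, 0, 0], [0, 0, -0.1, 6.1, 0, 0, 0], [0, 0, -0.1, 6.1, 0, 0, 0]]]'

```text
time: 3.82
ee_pos: [0.4591, -0.3524, 0.0878]
eef_rot: [0.997, -0.082, -0.001, 0.001]
ft_force: [-0.1, 0.1, 0.4]
width: 0.087
```

```bash
python3 go.py .458 -.353 .086 -9.2
python3 - <<'E'
from h import *
cv2.imwrite('pics/d_wrist.png',r.camera('wrist'))
E
```

```text
t 3.83 tcp [ 0.459 -0.352  0.088] yaw -9.41 tilt 0.15 w 0.087 f [-0.061  0.146  0.45 ] j [-0.112  0.457  0.86   1.779 -0.385  1.084  0.718]
-> [-0.039  0.03   0.073] [ 0.028  0.011 -0.043]
```

View pics/d_wrist.png

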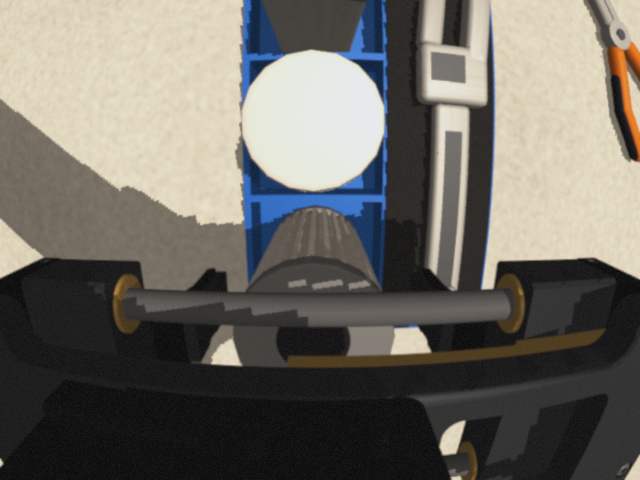

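The cartridge sits centred between the fingers, so I'm closing.

carry_out --commands '[[[120, 0, 0, 0.1, 0, 0, 0], [120, 0, 0, 0.1, 0, 0, 0], [160, 0, 0, 0.1, 0, 0, 0], [255, 0, 0, 0.1, 0, 0, 0], [255, 0, 0, 0.1, 0, 0, 0], [255, 0, 0, 0.1, 0, 0, 0]]]' --grip_force 20

```text
time: 4.62
ee_pos: [0.4589, -0.3524, 0.0852]
eef_rot: [0.997, -0.082, -0.001, 0.001]
ft_force: [-1.5, 0.1, 0.1]
width: 0.06
```

```bash
python3 go.py .458 -.353 .24 -9.2 .5 .36 .24 -9.2
```

```text
t 4.62 tcp [ 0.459 -0.352  0.085] yaw -9.42 tilt 0.15 w 0.06 f [-1.542  0.119  0.131] j [-0.11   0.46   0.858  1.782 -0.388  1.079  0.72 ]
-> [-0.039  0.043 -6.191] [ 0.027  0.014 -0.043]
-> [ -3.047 -28.368  -6.255] [ 0.027  0.014 -0.043]
```

carry_out --commands '[[[255, 0, 0, -0.4, 0, 0, 0], [255, 0, 0, -1.2, 0, 0, 0], [255, 0, 0, -2.4, 0, 0, 0], [255, 0, 0, -3.8, 0, 0, 0], [255, 0, 0, -5.2, 0, 0, 0], [255, 0, 0, -6.2, 0, 0, 0], [255, -0.1, -0.8, -6.4, 0, 0, 0], [255, -0.3, -2.4, -6.4, 0, 0, 0], [255, -0.5, -4.4, -6.4, 0, 0, 0], [255, -0.7, -6.6, -6.4, 0, 0, 0], [255, -0.9, -8.8, -6.4, 0, 0, 0], [255, -1.2, -11, -6.4, 0, 0, 0]]]'

```text
time: 6.12
ee_pos: [0.4746, -0.0746, 0.2461]
eef_rot: [0.997, -0.083, 0.0, 0.001]
ft_force: [2.0, -0.4, -2.7]
width: 0.0596
```

```bash
python3 go.py .5 .36 .24 -9.2
```

```text
t 6.12 tcp [ 0.475 -0.075  0.246] yaw -9.47 tilt 0.08 w 0.0596 f [ 2.009 -0.383 -2.653] j [-0.714 -0.048  0.763  1.827  0.036  1.349 -0.124]
-> [ -1.857 -17.315   0.223] [ 0.013 -0.009 -0.054]
```

carry_out --commands '[[[255, -0.2, -2.2, 0, 0, 0, 0], [255, -0.5, -4.4, 0, 0, 0, 0], [255, -0.7, -6.6, 0, 0, 0, 0], [255, -0.9, -8.8, 0, 0, 0, 0], [255, -1.2, -11, 0.1, 0, 0, 0], [255, -1.4, -13.2, 0.1, 0, 0, 0], [255, -1.6, -15, 0.2, 0, 0, 0], [255, -1.8, -16.4, 0.2, 0, 0, 0], [255, -1.9, -17.1, 0.2, 0, 0, 0], [255, -1.9, -17.3, 0.2, 0, 0, 0], [255, -1.9, -17.3, 0.2, 0, 0, 0]]]'

```text
time: 7.5
ee_pos: [0.4995, 0.3585, 0.241]
eef_rot: [0.997, -0.083, 0.001, 0.001]
ft_force: [0.3, -0.4, -2.6]
width: 0.0597
```

```bash
python3 go.py .5 .36 .0845 -9.2
```

```text
t 7.5 tcp [0.499 0.358 0.241] yaw -9.56 tilt 0.11 w 0.0597 f [ 0.299 -0.411 -2.557] j [-1.049  0.312  0.446  1.485 -0.133  1.375 -0.763]
-> [ 0.001 -0.071  6.262] [ 0.015 -0.016 -0.071]
```

carry_out --commands '[[[255, 0, 0, 1, 0, 0, 0], [255, 0, 0, 2.6, 0, 0, 0], [255, 0, 0, 4.2, 0, 0, 0], [255, 0, 0, 5.2, 0, 0, 0], [255, 0, 0, 5.8, 0, 0, 0], [255, 0, 0, 6.1, 0, 0, 0], [255, 0, 0, 6.2, 0, 0, 0], [255, 0, 0, 6.2, 0, 0, 0], [255, 0, 0, 6.2, 0, 0, 0]]]'

```text
time: 8.62
ee_pos: [0.5, 0.3585, 0.0868]
eef_rot: [0.997, -0.083, 0.001, 0.0]
ft_force: [-1.1, -0.1, -2.3]
width: 0.0595
```

```bash
python3 go.py .5 .36 .0842 -9.2
```

```text
t 8.62 tcp [0.5   0.358 0.087] yaw -9.56 tilt 0.12 w 0.0595 f [-1.145 -0.079 -2.267] j [-1.023  0.436  0.413  1.665 -0.191  1.08  -0.721]
-> [-0.01  -0.06   0.102] [ 0.005 -0.024 -0.071]
```

carry_out --commands '[[[255, 0, 0, 0.1, 0, 0, 0], [255, 0, 0, 0.1, 0, 0, 0], [255, 0, 0, 0.1, 0, 0, 0], [255, 0, 0, 0.12, 0, 0, 0]]]'

```text
time: 9.12
ee_pos: [0.5001, 0.3588, 0.0841]
eef_rot: [0.997, -0.083, 0.001, 0.0]
ft_force: [-1.3, 1.3, 2.5]
width: 0.0598
```

```bash
python3 go.py .5 .36 .0842 -9.2
```

```text
t 9.12 tcp [0.5   0.359 0.084] yaw -9.55 tilt 0.12 w 0.0598 f [-1.329  1.28   2.474] j [-1.022  0.439  0.412  1.667 -0.193  1.075 -0.72 ]
-> [-0.011 -0.049 -0.005] [ 0.    -0.025 -0.07 ]
```

Force went from −2.3 to +2.5 N, so the cartridge is on the mat. Releasing and retreating upward.

carry_out --commands '[[[60, 0, 0, 0, 0, 0, 0], [30, 0, 0, 0, 0, 0, 0], [0, 0, 0, 0, 0, 0, 0], [0, 0, 0, 0, 0, 0, 0], [0, 0, 0, -0.8, 0, 0, 0], [0, 0, 0, -2.2, 0, 0, 0], [0, 0, 0, -4.2, 0, 0, 0], [0, 0, 0, -6, 0, 0, 0], [0, 0.1, 1, -6.4, 0, 0, 0], [0, 0.3, 3, -6.4, 0, 0, 0], [0, 0.6, 5.4, -6.4, 0, 0, 0], [0, 0.8, 7.8, -6.4, 0, 0, 0]]]'

```text
time: 10.62
ee_pos: [0.4872, 0.1611, 0.2456]
eef_rot: [0.997, -0.083, 0.002, -0.001]
ft_force: [0.5, -0.9, 0.4]
width: 0.087
```

```bash
python3 go.py .471 -.2783 .24 -9.2;  python3 - <<'E'
from h import *
cv2.imwrite('pics/e_scene.png',r.camera('scene'))
E
```

```text
t 10.62 tcp [0.487 0.161 0.246] yaw -9.57 tilt 0.21 w 0.087 f [ 0.54  -0.907  0.358] j [-0.925  0.057  0.543  1.747 -0.029  1.342 -0.544]
-> [ 2.285 17.439  0.209] [-0.016 -0.04  -0.075]
```

View pics/e_scene.png

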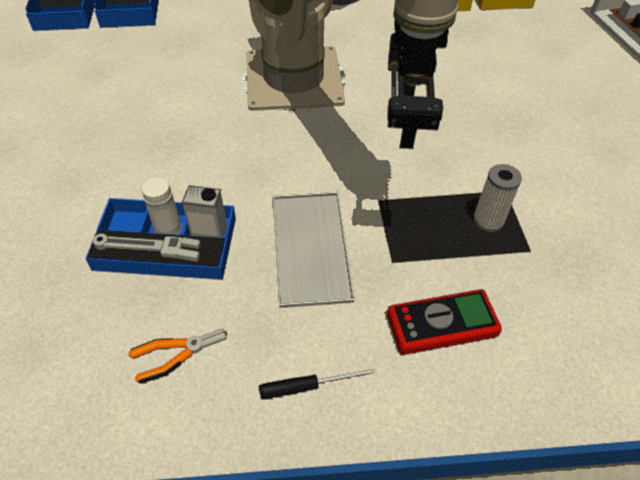

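The cartridge stands upright on the mat at (497,200), and the rest is undisturbed. The can is next.

carry_out --commands '[[[0, 0.3, 2.3, 0, 0, 0, 0], [0, 0.6, 4.7, 0, 0, 0, 0], [0, 0.9, 7.1, 0, 0, 0, 0], [0, 1.2, 9.5, 0.1, 0, 0, 0], [0, 1.5, 11.9, 0.1, 0, 0, 0], [0, 1.8, 14.2, 0.2, 0, 0, 0], [0, 2.1, 16, 0.2, 0, 0, 0], [0, 2.3, 17, 0.2, 0, 0, 0], [0, 2.3, 17.4, 0.2, 0, 0, 0], [0, 2.3, 17.4, 0.2, 0, 0, 0], [0, 2.3, 17.4, 0.2, 0, 0, 0]]]'

```text
time: 12.05
ee_pos: [0.4683, -0.285, 0.2415]
eef_rot: [0.996, -0.087, 0.002, -0.0]
ft_force: [-0.6, 0.4, 0.4]
width: 0.0871
```

```bash
python3 go.py .471 -.2783 .078 -9.2
```

```text
t 12.05 tcp [ 0.468 -0.285  0.242] yaw -10.02 tilt 0.22 w 0.0871 f [-0.629  0.44   0.372] j [-0.4    0.207  0.999  1.683 -0.181  1.346  0.455]
-> [ 0.037 -0.277  6.541] [-0.007 -0.044 -0.164]
```

carry_out --commands '[[[0, 0, -0.3, 0.6, 0, 0, 0], [0, 0, -0.3, 1.6, 0, 0, 0], [0, 0, -0.3, 2.5, 0, 0, 0], [0, 0, -0.3, 3, 0, 0, 0], [0, 0, -0.3, 3, 0, 0, 0]]]'

```text
time: 12.68
ee_pos: [0.4696, -0.2767, 0.1657]
eef_rot: [0.996, -0.087, 0.001, -0.0]
ft_force: [-0.6, -0.2, 0.2]
width: 0.0873
```

```bash
python3 go.py .471 -.2783 .078 -9.2
```

```text
t 12.68 tcp [ 0.47  -0.277  0.166] yaw -9.98 tilt 0.14 w 0.0873 f [-0.571 -0.221  0.238] j [-0.374  0.277  0.968  1.792 -0.246  1.199  0.492]
-> [0.059 0.056 3.509] [-0.011 -0.026 -0.156]
```

carry_out --commands '[[[0, 0.1, 0.1, 1, 0, 0, -0.1], [0, 0.1, 0.1, 2, 0, 0, -0.1], [0, 0.1, 0.1, 2.8, 0, 0, -0.1], [0, 0.1, 0.1, 3.3, 0, 0, -0.1], [0, 0.1, 0.1, 3.5, 0, 0, -0.1], [0, 0.1, 0.1, 3.5, 0, 0, -0.1], [0, 0.1, 0.1, 3.5, 0, 0, -0.1], [100, 0.1, 0.1, 3.5, 0, 0, -0.1], [140, 0.1, 0.1, 3.5, 0, 0, -0.1], [255, 0.1, 0.1, 3.5, 0, 0, -0.1], [255, 0.1, 0.1, 3.5, 0, 0, -0.1], [255, 0.1, 0.1, 3.5, 0, 0, -0.1]]]'

```text
time: 14.18
ee_pos: [0.4716, -0.2796, 0.0782]
eef_rot: [0.997, -0.083, 0.001, -0.0]
ft_force: [-1.4, -0.1, 0.8]
width: 0.0517
```

```bash
python3 go.py .471 -.2783 .078 -9.2
```

```text
t 14.18 tcp [ 0.472 -0.28   0.078] yaw -9.49 tilt 0.12 w 0.0517 f [-1.42  -0.06   0.789] j [-0.29   0.405  0.897  1.869 -0.367  1.04   0.592]
-> [-0.033 -0.047  0.008] [-0.011 -0.022 -0.058]
```

The can is gripped with the fingers at 51.7 mm, so I'm lifting it and crossing over.

carry_out --commands '[[[255, 0, 0, -0.4, 0, 0, 0], [255, 0, 0, -1.2, 0, 0, 0], [255, 0, 0, -2.4, 0, 0, 0], [255, 0, 0, -3.8, 0, 0, 0], [255, 0, 0, -5.2, 0, 0, 0], [255, 0, 0, -6.2, 0, 0, 0], [255, -0.1, -0.8, -6.4, 0, 0, 0], [255, -0.3, -2.4, -6.4, 0, 0, 0], [255, -0.5, -4.4, -6.4, 0, 0, 0], [255, -0.7, -6.6, -6.4, 0, 0, 0], [255, -0.9, -8.8, -6.4, 0, 0, 0], [255, -1.2, -11, -6.4, 0, 0, 0]]]'

```text
time: 15.68
ee_pos: [0.4871, -0.0022, 0.2399]
eef_rot: [0.997, -0.083, 0.002, -0.001]
ft_force: [1.4, 0.2, -1.8]
width: 0.0517
```

```bash
python3 go.py .5 .278 .24 -9.2
```

```text
t 15.68 tcp [ 0.487 -0.002  0.24 ] yaw -9.54 tilt 0.25 w 0.0517 f [ 1.392  0.204 -1.756] j [-0.854 -0.025  0.766  1.824  0.016  1.331 -0.258]
-> [ -1.351 -11.14    0.017] [-0.026 -0.042 -0.069]
```

carry_out --commands '[[[255, -0.2, -2.2, 0, 0, 0, 0], [255, -0.5, -4.4, 0, 0, 0, 0], [255, -0.7, -6.4, 0, 0, 0, 0], [255, -1, -8.2, 0, 0, 0, 0], [255, -1.2, -9.8, 0, 0, 0, 0], [255, -1.3, -10.8, 0, 0, 0, 0], [255, -1.35, -11.1, 0, 0, 0, 0], [255, -1.35, -11.1, 0, 0, 0, 0], [255, -1.35, -11.1, 0.6, 0, 0, 0], [255, -1.35, -11.1, 2, 0, 0, 0], [255, -1.35, -11.1, 3.4, 0, 0, 0], [255, -1.35, -11.1, 4, 0, 0, 0]]]'

```text
time: 17.18
ee_pos: [0.4993, 0.2753, 0.1381]
eef_rot: [0.996, -0.084, 0.001, 0.0]
ft_force: [-0.6, -0.6, -2.3]
width: 0.0517
```

```bash
python3 go.py .5 .278 .0772 -9.2
```

```text
t 17.18 tcp [0.499 0.275 0.138] yaw -9.63 tilt 0.09 w 0.0517 f [-0.584 -0.648 -2.256] j [-1.05   0.297  0.553  1.744 -0.168  1.147 -0.616]
-> [ 0.004 -0.11   2.434] [ 0.003 -0.018 -0.087]
```

carry_out --commands '[[[255, 0, 0, 0.8, 0, 0, 0], [255, 0, 0, 1.5, 0, 0, 0], [255, 0, 0, 2, 0, 0, 0], [255, 0, 0, 2.3, 0, 0, 0], [255, 0, 0, 2.36, 0, 0, 0], [255, 0, 0, 2.4, 0, 0, 0], [255, 0, 0, 2.42, 0, 0, 0], [255, 0, 0, 2.44, 0, 0, 0], [255, 0, 0, 2.44, 0, 0, 0]]]'

```text
time: 18.3
ee_pos: [0.4996, 0.2754, 0.0773]
eef_rot: [0.996, -0.084, 0.001, 0.0]
ft_force: [0.2, -0.3, -1.7]
width: 0.052
```

```bash
python3 go.py .5 .278 .0772 -9.2
```

```text
t 18.3 tcp [0.5   0.275 0.077] yaw -9.63 tilt 0.1 w 0.052 f [ 0.151 -0.296 -1.668] j [-1.028  0.369  0.533  1.8   -0.214  1.029 -0.582]
-> [-0.    -0.104  0.002] [-0.001 -0.021 -0.086]
```

Force is −1.7 N, barely touching, so I'm easing down another fraction of a millimetre before releasing.

carry_out --commands '[[[255, 0, 0, 0.03, 0, 0, 0], [255, 0, 0, 0.05, 0, 0, 0], [255, 0, 0, 0.05, 0, 0, 0]]]'

```text
time: 18.68
ee_pos: [0.4997, 0.276, 0.0771]
eef_rot: [0.996, -0.084, 0.001, -0.001]
ft_force: [-4.6, 0.3, 8.9]
width: 0.0515
```

```bash
python3 go.py .486 -.197 .24 -14.3
```

```text
t 18.68 tcp [0.5   0.276 0.077] yaw -9.62 tilt 0.14 w 0.0515 f [-4.611  0.323  8.89 ] j [-1.027  0.369  0.532  1.799 -0.215  1.028 -0.581]
-> [ 2.632 18.738 -6.54 ] [-0.018 -0.021  0.937]
```

carry_out --commands '[[[80, 0, 0, 0, 0, 0, 0], [40, 0, 0, 0, 0, 0, 0], [0, 0, 0, 0, 0, 0, 0], [0, 0, 0, 0, 0, 0, 0], [0, 0, 0, -0.8, 0, 0, 0], [0, 0, 0, -2.2, 0, 0, 0], [0, 0, 0, -4.2, 0, 0, 0], [0, 0, 0, -6, 0, 0, 0], [0, 0.1, 1, -6.5, 0, 0, 0], [0, 0.4, 3, -6.5, 0, 0, 0], [0, 0.7, 5.4, -6.5, 0, 0, 0.3], [0, 1, 7.8, -6.5, 0, 0, 0.6]]]'

```text
time: 20.18
ee_pos: [0.4912, 0.0775, 0.2394]
eef_rot: [0.994, -0.11, 0.001, -0.001]
ft_force: [0.4, -0.5, 0.1]
width: 0.087
```

```bash
python3 go.py .486 -.197 .22 -14.3
```

```text
t 20.18 tcp [0.491 0.078 0.239] yaw -12.65 tilt 0.16 w 0.087 f [ 0.424 -0.482  0.121] j [-0.929  0.014  0.697  1.799 -0.01   1.33  -0.45 ]
-> [ 2.201 10.762  0.759] [-0.023 -0.023  0.329]
```

carry_out --commands '[[[0, 0.4, 2, 0, 0, 0, 0.1], [0, 0.8, 4, 0, 0, 0, 0.2], [0, 1.2, 6, 0.2, 0, 0, 0.3], [0, 1.6, 8, 0.3, 0, 0, 0.3], [0, 2, 9.6, 0.4, 0, 0, 0.3], [0, 2.2, 10.6, 0.6, 0, 0, 0.3], [0, 2.2, 10.8, 0.8, 0, 0, 0.3], [0, 2.2, 10.8, 0.8, 0, 0, 0.3], [0, 2.2, 10.8, 0.8, 0, 0, 0.3], [0, 2.2, 10.8, 0.8, 0, 0, 0.3]]]'

```text
time: 21.42
ee_pos: [0.4861, -0.1969, 0.2191]
eef_rot: [0.992, -0.122, 0.001, -0.001]
ft_force: [0.5, -0.6, 0.2]
width: 0.0871
```

```bash
python3 - <<'E'
from h import *
i=r.camera_info('wrist'); im=r.camera('wrist'); cv2.imwrite('pics/f_wrist.png',im); np.save('f_info.npy',i,allow_pickle=True)
E
python3 go.py .486 -.197 .071 -14.3
```

```text
t 21.48 tcp [ 0.486 -0.197  0.219] yaw -14.08 tilt 0.19 w 0.0871 f [-0.325 -0.021 -0.751] j [-0.595  0.14   0.988  1.773 -0.124  1.292  0.177]
-> [-0.018  0.011  5.926] [-0.028 -0.026  0.044]
```

View pics/f_wrist.png

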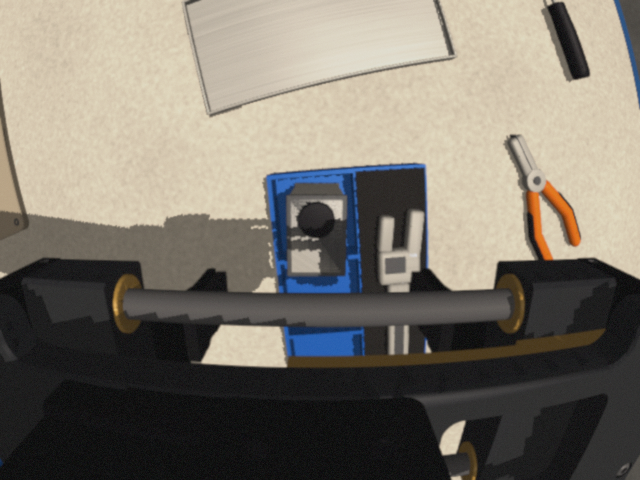

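The tin shows at (290–346, 195–275), square to the gripper. The other two bays are empty. Descending.

carry_out --commands '[[[0, 0, 0, 1, 0, 0, 0], [0, 0, 0, 2.4, 0, 0, 0], [0, 0, 0, 3.8, 0, 0, 0], [0, 0, 0, 5, 0, 0, 0], [0, 0, 0, 5.6, 0, 0, 0], [0, 0, 0, 5.9, 0, 0, 0], [0, 0, 0, 5.9, 0, 0, 0], [0, 0, 0, 5.9, 0, 0, 0], [0, 0, 0, 5.9, 0, 0, 0]]]'

```text
time: 22.6
ee_pos: [0.487, -0.1969, 0.0723]
eef_rot: [0.992, -0.122, 0.002, -0.001]
ft_force: [0.3, -0.6, 0.2]
width: 0.0871
```

```bash
python3 go.py .486 -.197 .071 -14.3
```

```text
t 22.6 tcp [ 0.487 -0.197  0.072] yaw -14.07 tilt 0.26 w 0.0871 f [ 0.32  -0.59   0.152] j [-0.473  0.354  0.907  1.934 -0.333  1.006  0.339]
-> [-0.037  0.013  0.052] [-0.032 -0.04   0.045]
```

carry_out --commands '[[[100, 0, 0, 0, 0, 0, 0], [140, 0, 0, 0, 0, 0, 0], [160, 0, 0, 0, 0, 0, 0], [255, 0, 0, 0, 0, 0, 0], [255, 0, 0, 0, 0, 0, 0], [255, 0, 0, 0, 0, 0, 0], [255, 0, 0, 0, 0, 0, 0]]]' --grip_force 25

```text
time: 23.48
ee_pos: [0.4868, -0.1968, 0.0722]
eef_rot: [0.992, -0.123, 0.002, -0.001]
ft_force: [-0.7, -0.7, -0.5]
width: 0.0443
```

```bash
python3 go.py .486 -.197 .23 -14.1 .5 .198 .23 -14.1
```

```text
t 23.48 tcp [ 0.487 -0.197  0.072] yaw -14.08 tilt 0.24 w 0.0443 f [-0.68  -0.657 -0.488] j [-0.473  0.354  0.907  1.935 -0.333  1.006  0.339]
-> [-0.009 -0.004 -6.312] [-0.033 -0.035  0.005]
-> [ -3.308 -15.466  -6.278] [-0.033 -0.035  0.005]
```

carry_out --commands '[[[255, 0, 0, -0.4, 0, 0, 0], [255, 0, 0, -1.2, 0, 0, 0], [255, 0, 0, -2.4, 0, 0, 0], [255, 0, 0, -3.8, 0, 0, 0], [255, 0, 0, -5.2, 0, 0, 0], [255, 0, 0, -6, 0, 0, 0], [255, -0.2, -0.8, -6.3, 0, 0, 0], [255, -0.5, -2.4, -6.3, 0, 0, 0], [255, -0.9, -4.4, -6.3, 0, 0, 0], [255, -1.4, -6.6, -6.3, 0, 0, 0], [255, -1.9, -8.8, -6.3, 0, 0, 0], [255, -2.3, -11, -6.3, 0, 0, 0]]]'

```text
time: 24.98
ee_pos: [0.4973, 0.0849, 0.2319]
eef_rot: [0.992, -0.123, 0.002, -0.002]
ft_force: [1.0, 0.3, -3.3]
width: 0.0441
```

```bash
python3 go.py .5 .196 .23 -14.1
```

```text
t 24.98 tcp [0.497 0.085 0.232] yaw -14.12 tilt 0.36 w 0.0441 f [ 0.969  0.346 -3.251] j [-0.979  0.038  0.75   1.798 -0.029  1.31  -0.469]
-> [-0.98  -4.334  0.092] [-0.053 -0.05  -0.005]
```

carry_out --commands '[[[255, -0.4, -1.8, 0, 0, 0, 0], [255, -0.7, -3.2, 0, 0, 0, 0], [255, -0.9, -4.1, 0, 0, 0, 0], [255, -1, -4.3, 0, 0, 0, 0], [255, -1, -4.3, 0, 0, 0, 0], [255, -1, -4.3, 0.6, 0, 0, 0], [255, -1, -4.3, 1.8, 0, 0, 0], [255, -1, -4.3, 3, 0, 0, 0], [255, -1, -4.3, 4.2, 0, 0, 0], [255, -1, -4.3, 5, 0, 0, 0], [255, -1, -4.3, 5.2, 0, 0, 0], [255, -1, -4.3, 5.2, 0, 0, 0]]]'

```text
time: 26.48
ee_pos: [0.5001, 0.195, 0.1023]
eef_rot: [0.992, -0.123, 0.002, -0.002]
ft_force: [0.5, 0.9, -2.6]
width: 0.0437
```

```bash
python3 go.py .5 .196 .0712 -14.1
```

```text
t 26.48 tcp [0.5   0.195 0.102] yaw -14.18 tilt 0.35 w 0.0437 f [ 0.501  0.868 -2.566] j [-1.024  0.27   0.653  1.874 -0.189  1.053 -0.543]
-> [-0.019 -0.031  1.244] [-0.048 -0.05  -0.016]
```

carry_out --commands '[[[255, 0, 0, 0.5, 0, -0.05, 0], [255, 0, 0, 0.9, 0, -0.05, 0], [255, 0, 0, 1.1, 0, -0.05, 0], [255, 0, 0, 1.17, 0, -0.05, 0], [255, 0, 0, 1.22, 0, -0.05, 0], [255, 0, 0, 1.25, 0, -0.05, 0], [255, 0, 0, 1.28, 0, -0.05, 0], [255, 0, 0, 1.28, 0, -0.05, 0]]]'

```text
time: 27.48
ee_pos: [0.5005, 0.1955, 0.0712]
eef_rot: [0.992, -0.123, 0.0, -0.003]
ft_force: [-3.0, -0.7, 6.4]
width: 0.0442
```

```bash
python3 go.py .5 .196 .0712 -14.1
```

```text
t 27.48 tcp [0.501 0.195 0.071] yaw -14.17 tilt 0.3 w 0.0442 f [-2.993 -0.67   6.372] j [-1.003  0.319  0.638  1.896 -0.229  0.995 -0.511]
-> [-0.025 -0.016 -0.   ] [-0.06  -0.001 -0.015]
```

carry_out --commands '[[[100, 0, 0, 0, 0, 0, 0], [50, 0, 0, 0, 0, 0, 0], [0, 0, 0, 0, 0, 0, 0], [0, 0, 0, 0, 0, 0, 0], [0, 0, 0, -0.8, 0, 0, 0], [0, 0, 0, -2.2, 0, 0, 0], [0, 0, 0, -4.2, 0, 0, 0], [0, 0, 0, -5.8, 0, 0, 0], [0, 0.1, 1, -6.2, 0, 0, 0], [0, 0.7, 3, -6.2, 0, 0, 0], [0, 1.4, 5.4, -6.2, 0, 0, 0], [0, 2.2, 7.8, -6.2, 0, 0, 0]]]'

```text
time: 28.98
ee_pos: [0.5056, -0.0089, 0.2254]
eef_rot: [0.992, -0.123, 0.001, -0.003]
ft_force: [0.2, 0.2, 0.8]
width: 0.0872
```

```bash
python3 go.py .54 -.31 .2 -11.7
```

```text
t 28.98 tcp [ 0.506 -0.009  0.225] yaw -14.14 tilt 0.36 w 0.0872 f [0.16  0.196 0.822] j [-0.872  0.052  0.843  1.804 -0.047  1.3   -0.264]
-> [ 4.275 11.351  0.946] [-0.071 -0.007 -0.488]
```

carry_out --commands '[[[0, 0.7, 2, 0, 0, 0, -0.1], [0, 1.4, 4, 0, 0, 0, -0.2], [0, 2.1, 6, 0.2, 0, 0, -0.3], [0, 2.8, 8, 0.4, 0, 0, -0.4], [0, 3.4, 10, 0.6, 0, 0, -0.5], [0, 3.8, 11.8, 0.8, 0.1, 0, -0.5], [0, 4, 12.8, 0.9, 0.1, 0, -0.5], [0, 4, 13, 0.9, 0.1, 0, -0.5], [0, 4, 13, 0.9, 0.1, 0, -0.5], [0, 4, 13, 0.9, 0.1, 0, -0.5]]]'

```text
time: 30.22
ee_pos: [0.5241, -0.3467, 0.2011]
eef_rot: [0.995, -0.1, 0.001, -0.008]
ft_force: [-0.6, 0.5, 0.2]
width: 0.0872
```

```bash
python3 - <<'E'
from h import *
i=r.camera_info('wrist'); im=r.camera('wrist'); cv2.imwrite('pics/g_wrist.png',im); np.save('g_info.npy',i,allow_pickle=True)
cv2.imwrite('pics/g_crop.png',cv2.resize(im[0:270,200:560],None,fx=2.2,fy=2.2,interpolation=cv2.INTER_CUBIC))
E
python3 go.py .546 -.295 .071 -11.7
```

```text
t 30.27 tcp [ 0.524 -0.347  0.201] yaw -11.51 tilt 0.9 w 0.0871 f [-0.701 -0.35  -0.641] j [-0.161  0.485  0.941  1.517 -0.411  1.35   0.618]
-> [ 0.439 -2.123  5.238] [-0.179 -0.016  0.038]
```

View pics/g_crop.png

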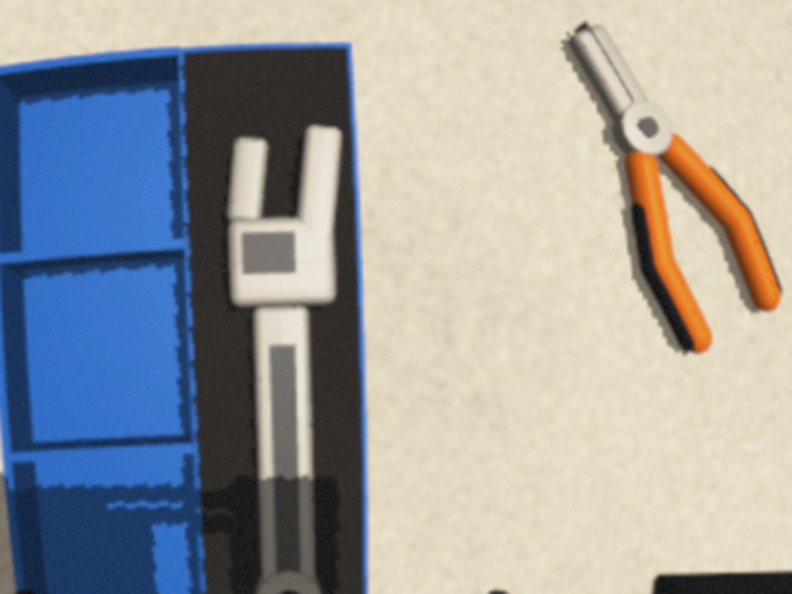

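```bash
python3 - <<'E'
from h import *
np.set_printoptions(precision=4,suppress=True)
i=np.load('g_info.npy',allow_pickle=True).item()
W=lambda p,z: at('wrist',(200+p[0]/2.2,p[1]/2.2),z,i)
h=W((283,303),.054); a=W((281.5,325),.0535); b=W((286,480),.0535); ring=W((289,590),.0535)
j=(W((250,140),.056)+W((322,128),.056))/2
print(h,a,b,ring,j)
d=(a-ring)[:2]; print('ang',np.degrees(np.arctan2(d[1],d[0])))
d/=np.linalg.norm(d); print('c from head',h[:2]-.02*d,'c from jaw',j[:2]-.09*d)
print('headfar',W((332,300),.056),W((233,303),.056))
for p in [(185,50),(349,45),(187,250),(193,445)]: print('org',W(p,.04))
E
```

```text
[ 0.5478 -0.274   0.054 ] [ 0.5456 -0.282   0.0535] [ 0.5356 -0.3407  0.0535] [ 0.5282 -0.3845  0.0535] [ 0.562 -0.21   0.056]
ang 80.36631110191054
c from head [ 0.5444 -0.2937] c from jaw [ 0.5469 -0.2987]
headfar [ 0.566  -0.2764  0.056 ] [ 0.5294 -0.2703  0.056 ]
org [ 0.5312 -0.1617  0.04  ]
org [ 0.5962 -0.1724  0.04  ]
org [ 0.5157 -0.2449  0.04  ]
org [ 0.5019 -0.3216  0.04  ]
```

Head's rear edge at crop (283,303) and handle midline give the balance point at about (0.544, −0.295), with the spanner axis at 80°. Next I move above it with the fingers partly closed and the tilt corrected.

```bash
python3 go.py .5435 -.295 .09 -10 .5435 -.295 .043 -10
```

```text
t 30.27 tcp [ 0.524 -0.347  0.201] yaw -11.51 tilt 0.9 w 0.0871 f [-0.701 -0.35  -0.641] j [-0.161  0.485  0.941  1.517 -0.411  1.35   0.618]
-> [ 0.342 -2.115  4.478] [-0.178 -0.018 -0.302]
-> [ 0.339 -2.086  6.357] [-0.178 -0.018 -0.302]
```

carry_out --commands '[[[100, 0.1, -0.7, 0, -0.1, 0, -0.1], [100, 0.3, -1.5, 0.6, -0.2, 0, -0.3], [100, 0.3, -2.1, 1.6, -0.2, 0, -0.3], [100, 0.3, -2.1, 2.8, -0.2, 0, -0.3], [100, 0.3, -2.1, 3.8, -0.2, 0, -0.3], [100, 0.3, -2.1, 4.4, -0.2, 0, -0.3], [100, 0.3, -2.1, 4.5, -0.2, 0, -0.3], [100, 0.3, -2.1, 4.5, -0.2, 0, -0.3]]]'

```text
time: 31.28
ee_pos: [0.5428, -0.2953, 0.0902]
eef_rot: [0.996, -0.087, 0.001, 0.001]
ft_force: [0.2, -0.0, 0.2]
width: 0.0529
```

```bash
python3 go.py .5435 -.295 .043 -10; python3 - <<'E'
from h import *
i=r.camera_info('wrist'); im=r.camera('wrist'); cv2.imwrite('pics/h_wrist.png',im)
cv2.imwrite('pics/h_scene.png',cv2.resize(r.camera('scene')[100:300,40:300],None,fx=3,fy=3))
E
```

```text
t 31.27 tcp [ 0.543 -0.295  0.09 ] yaw -10.01 tilt 0.19 w 0.0529 f [ 0.222 -0.041  0.19 ] j [-0.233  0.555  0.876  1.673 -0.462  1.132  0.595]
-> [ 0.022 -0.022  1.888] [ 0.024 -0.028 -0.002]
```

View pics/h_wrist.png

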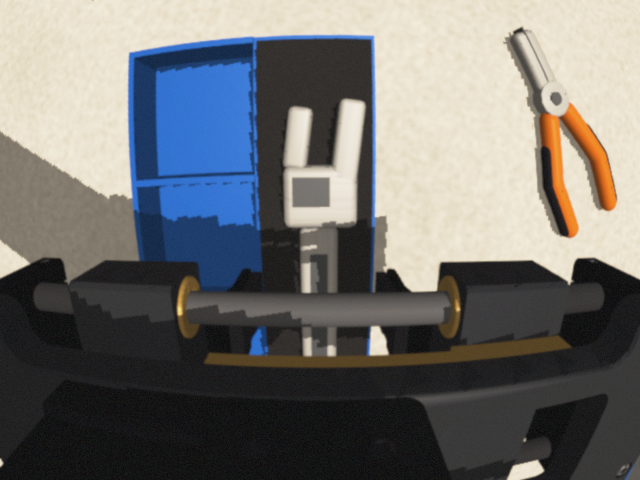

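View pics/h_scene.png

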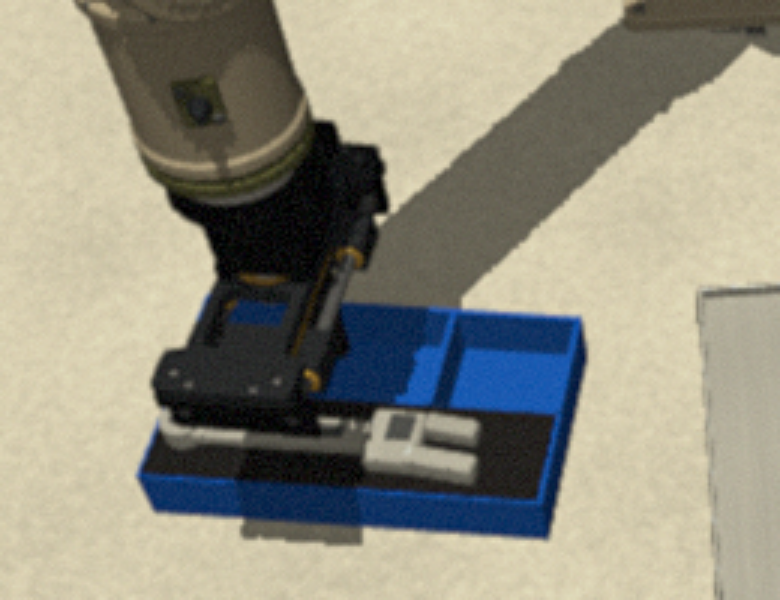

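The handle is centred between the fingers: handle at u≈318, gap centre ≈320. The jaws slide on straight rods, so tip height won't change on closing. Lowering.

carry_out --commands '[[[100, 0, 0, 0.6, 0, 0, 0], [100, 0, 0, 1.2, 0, 0, 0], [100, 0, 0, 1.6, 0, 0, 0], [100, 0, 0, 1.75, 0, 0, 0], [100, 0, 0, 1.83, 0, 0, 0], [100, 0, 0, 1.85, 0, 0, 0], [100, 0, 0, 1.85, 0, 0, 0], [100, 0, 0, 1.85, 0, 0, 0]]]'

```text
time: 32.38
ee_pos: [0.5431, -0.2957, 0.0444]
eef_rot: [0.996, -0.087, 0.002, 0.001]
ft_force: [1.8, 0.5, -1.1]
width: 0.0529
```

```bash
python3 go.py .5435 -.295 .043 -10
```

```text
t 32.38 tcp [ 0.543 -0.296  0.044] yaw -10.02 tilt 0.23 w 0.0529 f [ 1.758  0.493 -1.121] j [-0.203  0.609  0.836  1.705 -0.508  1.055  0.626]
-> [ 0.01  -0.029  0.056] [ 0.025 -0.039 -0.003]
```

carry_out --commands '[[[100, 0, 0, 0.05, 0, 0, 0], [160, 0, 0, 0.05, 0, 0, 0], [190, 0, 0, 0.05, 0, 0, 0], [255, 0, 0, 0.05, 0, 0, 0], [255, 0, 0, 0.05, 0, 0, 0], [255, 0, 0, 0.05, 0, 0, 0], [255, 0, 0, 0.05, 0, 0, 0]]]' --grip_force 40

```text
time: 33.25
ee_pos: [0.5432, -0.2956, 0.0432]
eef_rot: [0.996, -0.087, 0.002, 0.001]
ft_force: [-0.5, -0.2, -1.5]
width: 0.0208
```

```bash
python3 go.py .5435 -.295 .12 -10
```

```text
t 33.25 tcp [ 0.543 -0.296  0.043] yaw -10.01 tilt 0.23 w 0.0208 f [-0.451 -0.193 -1.485] j [-0.202  0.61   0.835  1.706 -0.51   1.053  0.626]
-> [ 0.019 -0.02  -3.073] [ 0.025 -0.039 -0.002]
```

Gripped at 20.8 mm wide. Lifting slowly and checking.

carry_out --commands '[[[255, 0, 0, -0.3, 0, 0, 0], [255, 0, 0, -0.8, 0, 0, 0], [255, 0, 0, -1.6, 0, 0, 0], [255, 0, 0, -2.6, 0, 0, 0], [255, 0, 0, -3.4, 0, 0, 0], [255, 0, 0, -3.8, 0, 0, 0], [255, 0, 0, -3.8, 0, 0, 0]]]'

```text
time: 34.12
ee_pos: [0.5431, -0.2954, 0.1388]
eef_rot: [0.996, -0.087, 0.002, 0.001]
ft_force: [1.3, 0.1, -2.4]
width: 0.0206
```

```bash
python3 go.py .545 -.002 .14 -90; python3 - <<'E'
from h import *
i=r.camera_info('wrist'); im=r.camera('wrist'); cv2.imwrite('pics/i_wrist.png',im)
cv2.imwrite('pics/i_scene.png',cv2.resize(r.camera('scene')[100:300,40:300],None,fx=3,fy=3))
E
```

```text
t 34.12 tcp [ 0.543 -0.295  0.139] yaw -10.0 tilt 0.28 w 0.0206 f [ 1.268  0.145 -2.447] j [-0.259  0.504  0.912  1.629 -0.419  1.213  0.567]
-> [ -1.965 -11.571  -0.082] [-0.015 -0.059 15.999]
```

View pics/i_wrist.png

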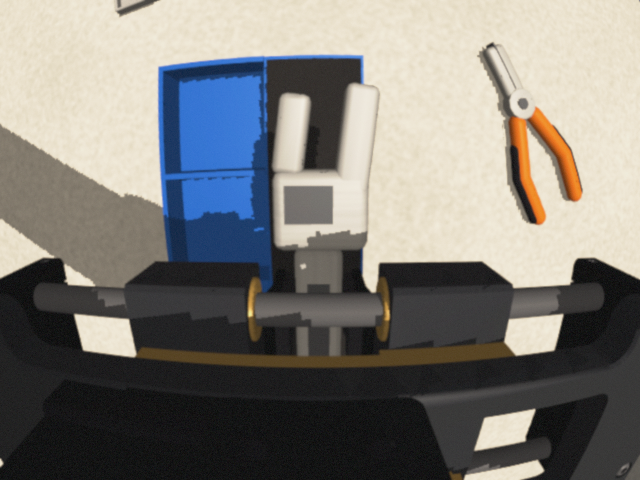

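View pics/i_scene.png

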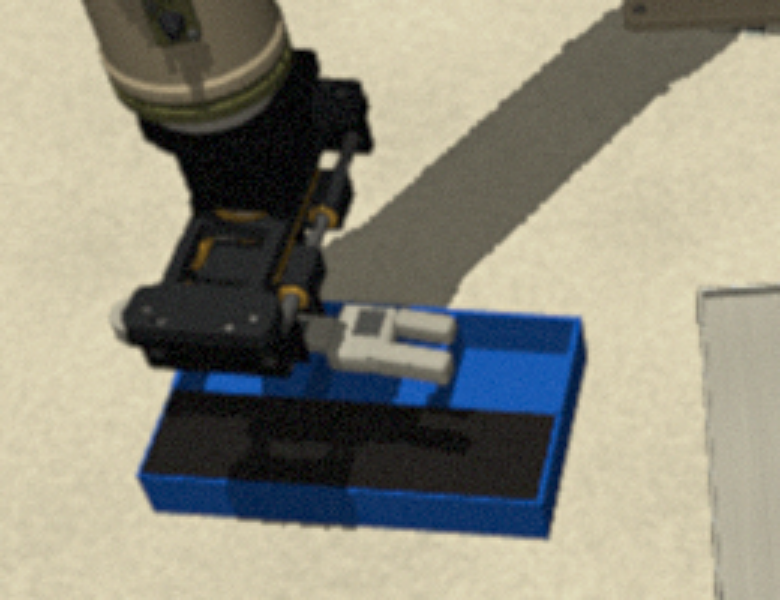

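The spanner hangs level and straight in the jaws. Now I swing over the tray and turn it by 80°.

carry_out --commands '[[[255, -0.1, -0.6, 0, 0, 0, 0.8], [255, -0.3, -1.6, 0, 0, 0, 2.2], [255, -0.5, -2.8, 0, 0, 0, 3.8], [255, -0.7, -4.2, 0, 0, 0, 5.6], [255, -0.9, -5.6, 0, 0, 0, 7.4], [255, -1.2, -7, 0, 0, 0, 9.2], [255, -1.4, -8.4, 0, 0, 0, 11], [255, -1.6, -9.6, 0, 0, 0, 12.8], [255, -1.8, -10.6, 0, 0, 0, 14.4], [255, -1.9, -11.3, 0, 0, 0, 15.5], [255, -2, -11.6, 0, 0, 0, 16], [255, -2, -11.6, 0, 0, 0, 16]]]'

```text
time: 35.72
ee_pos: [0.5433, -0.0001, 0.1361]
eef_rot: [0.708, -0.707, 0.001, 0.001]
ft_force: [-0.1, -0.4, -3.0]
width: 0.0207
```

```bash
python3 go.py .5455 -.0025 .03 -90
```

```text
t 35.73 tcp [ 0.543 -0.     0.136] yaw -89.91 tilt 0.16 w 0.0207 f [-0.13  -0.393 -3.028] j [-1.096  0.497  1.288  1.835 -0.51   1.203 -1.217]
-> [ 0.085 -0.083  4.245] [-0.011 -0.03   0.018]
```

carry_out --commands '[[[255, 0.1, -0.1, 0.6, 0, 0, 0], [255, 0.1, -0.1, 1.6, 0, 0, 0], [255, 0.1, -0.1, 2.6, 0, 0, 0], [255, 0.1, -0.1, 3.5, 0, 0, 0], [255, 0.1, -0.1, 4, 0, 0, 0], [255, 0.1, -0.1, 4.2, 0, 0, 0], [255, 0.1, -0.1, 4.2, 0, 0, 0]]]'

```text
time: 36.6
ee_pos: [0.5461, -0.0032, 0.0313]
eef_rot: [0.708, -0.707, 0.001, 0.001]
ft_force: [-0.2, 0.3, -2.7]
width: 0.0204
```

```bash
python3 go.py .5455 -.0025 .0052 -90; python3 - <<'E'
from h import *
i=r.camera_info('wrist'); im=r.camera('wrist'); cv2.imwrite('pics/j_wrist.png',im)
cv2.imwrite('pics/j_scene.png',cv2.resize(r.camera('scene')[150:350,200:460],None,fx=3,fy=3))
E
```

```text
t 36.6 tcp [ 0.546 -0.003  0.031] yaw -89.92 tilt 0.17 w 0.0204 f [-0.241  0.314 -2.697] j [-0.953  0.62   1.112  1.912 -0.65   1.027 -1.123]
-> [-0.031  0.024  1.042] [-0.013 -0.032  0.016]
```

View pics/j_wrist.png

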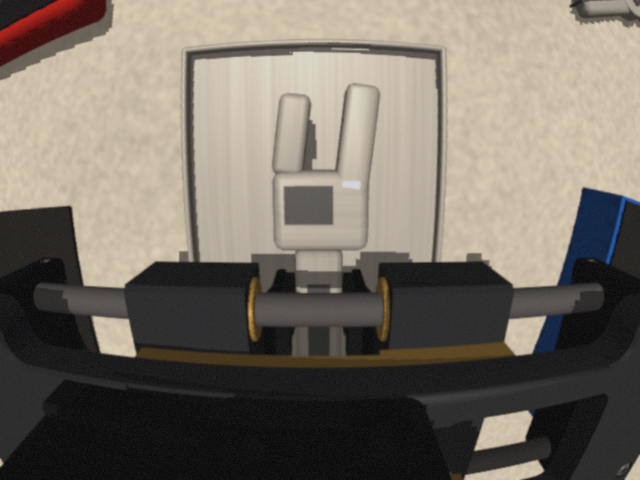

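View pics/j_scene.png

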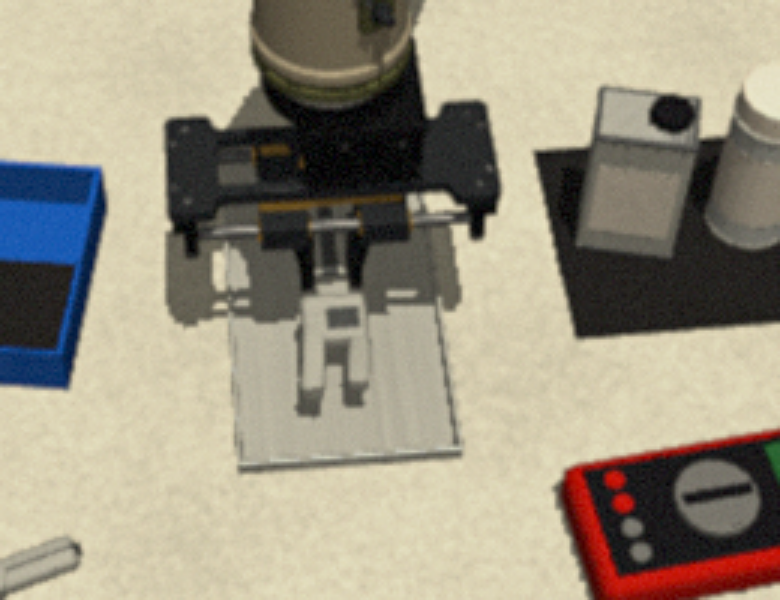

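The spanner is centred in the tray and aligned with its length. Lowering the last 26 mm.

carry_out --commands '[[[255, 0, 0, 0.4, 0, 0, 0], [255, 0, 0, 0.7, 0, 0, 0], [255, 0, 0, 0.9, 0, 0, 0], [255, 0, 0, 0.98, 0, 0, 0], [255, 0, 0, 1, 0, 0, 0], [255, 0, 0, 1.03, 0, 0, 0], [255, 0, 0, 1.04, 0, 0, 0], [255, 0, 0, 1.05, 0, 0, 0]]]'

```text
time: 37.7
ee_pos: [0.5465, -0.003, 0.0055]
eef_rot: [0.708, -0.707, 0.002, 0.0]
ft_force: [-0.4, -0.1, -2.3]
width: 0.0206
```

```bash
python3 go.py .5455 -.0025 .0052 -90
```

```text
t 37.7 tcp [ 0.546 -0.003  0.006] yaw -89.91 tilt 0.18 w 0.0206 f [-0.417 -0.115 -2.347] j [-0.92   0.652  1.067  1.925 -0.689  0.985 -1.099]
-> [-0.021  0.04   0.014] [-0.023 -0.028  0.019]
```

carry_out --commands '[[[255, 0, 0, 0.03, 0, 0, 0], [255, 0, 0, 0.05, 0, 0, 0], [255, 0, 0, 0.05, 0, 0, 0]]]'

```text
time: 38.08
ee_pos: [0.5466, -0.003, 0.0051]
eef_rot: [0.708, -0.707, 0.001, -0.0]
ft_force: [-5.1, 1.1, 12.0]
width: 0.0206
```

```bash
python3 go.py .5455 -.0025 .0052 -90
```

```text
t 38.08 tcp [ 0.547 -0.003  0.005] yaw -89.91 tilt 0.14 w 0.0206 f [-5.132  1.069 11.964] j [-0.919  0.653  1.066  1.925 -0.69   0.985 -1.098]
-> [-0.02   0.042 -0.005] [-0.022 -0.018  0.018]
```

The spanner is on the tray floor. Releasing and rising.

carry_out --commands '[[[170, 0, 0, 0, 0, 0, 0], [120, 0, 0, 0, 0, 0, 0], [100, 0, 0, 0, 0, 0, 0], [100, 0, 0, 0, 0, 0, 0], [100, 0, 0, -0.5, 0, 0, 0], [100, 0, 0, -1.5, 0, 0, 0], [100, 0, 0, -3, 0, 0, 0], [60, 0, 0, -5, 0, 0, 0], [0, 0, 0, -7, 0, 0, 0], [0, 0, 0, -8.6, 0, 0, 0], [0, 0, 0, -9.2, 0, 0, 0], [0, 0, 0, -9.2, 0, 0, 0]]]'

```text
time: 39.58
ee_pos: [0.5463, -0.0026, 0.2356]
eef_rot: [0.708, -0.706, 0.001, -0.001]
ft_force: [0.5, -0.2, -1.0]
width: 0.0857
```

```bash
python3 go.py .5005 .1955 .22 -14.17; python3 - <<'E'
from h import *
cv2.imwrite('pics/k_scene.png',r.camera('scene'))
E
```

```text
t 39.58 tcp [ 0.546 -0.003  0.236] yaw -89.9 tilt 0.17 w 0.0857 f [ 0.549 -0.201 -1.01 ] j [-1.142  0.334  1.307  1.701 -0.33   1.358 -1.348]
-> [-7.926  1.822  0.615] [ -0.026  -0.027 -15.146]
```

View pics/k_scene.png

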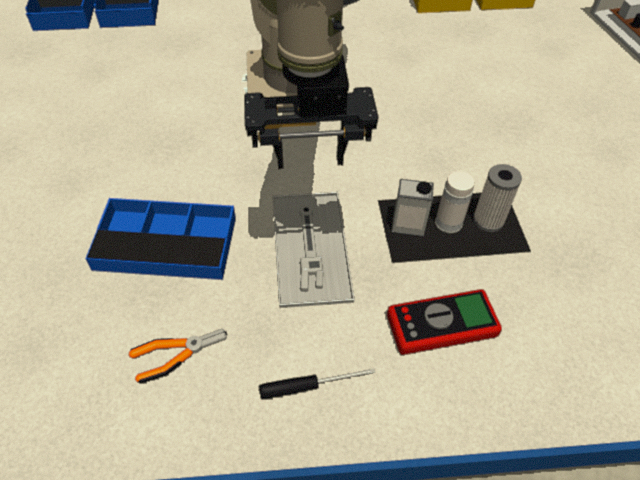

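The spanner lies flat inside the tray, and tin, can and cartridge all stand on the mat. Back to the tin.

carry_out --commands '[[[0, -0.5, 0.1, 0, 0, 0, -1], [0, -1.3, 0.3, 0, 0, 0, -2.6], [0, -2.2, 0.5, 0, 0, 0, -4.4], [0, -3.2, 0.7, 0, 0, 0, -6.2], [0, -4.2, 0.9, 0.1, 0, 0, -8], [0, -5.2, 1.2, 0.2, 0, 0, -9.8], [0, -6.2, 1.4, 0.3, 0, 0, -11.6], [0, -7.1, 1.6, 0.4, 0, 0, -13.2], [0, -7.7, 1.8, 0.5, 0, 0, -14.5], [0, -7.9, 1.8, 0.6, 0, 0, -15.1], [0, -7.9, 1.8, 0.6, 0, 0, -15.1], [0, -7.9, 1.8, 0.6, 0, 0, -15.1]]]'

```text
time: 41.12
ee_pos: [0.5002, 0.1944, 0.2186]
eef_rot: [0.992, -0.126, 0.0, 0.001]
ft_force: [0.2, -0.7, 0.9]
width: 0.087
```

```bash
python3 go.py .5005 .1955 .0715 -14.17
```

```text
t 41.12 tcp [0.5   0.194 0.219] yaw -14.5 tilt 0.12 w 0.087 f [ 0.195 -0.721  0.934] j [-1.349  0.196  1.017  1.743 -0.171  1.299 -0.548]
-> [-0.007 -0.058  5.882] [ 0.022 -0.011 -0.067]
```

carry_out --commands '[[[0, 0, -0.05, 0.8, 0, 0, -0.07], [0, 0, -0.05, 2.2, 0, 0, -0.07], [0, 0, -0.05, 3.8, 0, 0, -0.07], [0, 0, -0.05, 5, 0, 0, -0.07], [0, 0, -0.05, 5.6, 0, 0, -0.07], [0, 0, -0.05, 5.85, 0, 0, -0.07], [0, 0, -0.05, 5.88, 0, 0, -0.07], [0, 0, -0.05, 5.88, 0, 0, -0.07]]]'

```text
time: 42.12
ee_pos: [0.5011, 0.1955, 0.0724]
eef_rot: [0.992, -0.123, 0.001, 0.001]
ft_force: [-0.5, -0.7, 0.2]
width: 0.0865
```

```bash
python3 go.py .5005 .1955 .0712 -14.17
```

```text
t 42.12 tcp [0.501 0.196 0.072] yaw -14.16 tilt 0.11 w 0.0865 f [-0.539 -0.658  0.203] j [-1.224  0.396  0.917  1.901 -0.365  1.022 -0.397]
-> [-0.025  0.007  0.048] [ 0.01  -0.02   0.002]
```

carry_out --commands '[[[100, 0, 0, 0.04, 0, 0, 0], [140, 0, 0, 0.04, 0, 0, 0], [160, 0, 0, 0.04, 0, 0, 0], [255, 0, 0, 0.04, 0, 0, 0], [255, 0, 0, 0.04, 0, 0, 0], [255, 0, 0, 0.04, 0, 0, 0], [255, 0, 0, 0.04, 0, 0, 0]]]' --grip_force 25

```text
time: 43.0
ee_pos: [0.501, 0.1956, 0.0713]
eef_rot: [0.992, -0.123, 0.001, 0.001]
ft_force: [-0.6, 0.9, 0.0]
width: 0.0439
```

```bash
python3 go.py .4868 -.1968 .23 -14.1
```

```text
t 43.0 tcp [0.501 0.196 0.071] yaw -14.15 tilt 0.1 w 0.0439 f [-0.583  0.88   0.008] j [-1.223  0.397  0.916  1.901 -0.366  1.02  -0.396]
-> [ 3.297 15.364 -6.329] [ 0.011 -0.016 -0.01 ]
```

carry_out --commands '[[[255, 0, 0, -0.4, 0, 0, 0], [255, 0, 0, -1.2, 0, 0, 0], [255, 0, 0, -2.4, 0, 0, 0], [255, 0, 0, -3.8, 0, 0, 0], [255, 0, 0, -5.2, 0, 0, 0], [255, 0, 0, -6, 0, 0, 0], [255, 0.2, 0.8, -6.3, 0, 0, 0], [255, 0.5, 2.4, -6.3, 0, 0, 0], [255, 0.9, 4.2, -6.3, 0, 0, 0], [255, 1.3, 6.2, -6.3, 0, 0, 0], [255, 1.7, 8.2, -6.3, 0, 0, 0], [255, 2.1, 10, -6.3, 0, 0, 0]]]'

```text
time: 44.5
ee_pos: [0.4894, -0.0628, 0.2289]
eef_rot: [0.992, -0.124, 0.0, -0.0]
ft_force: [0.7, 0.8, -2.2]
width: 0.0437
```

```bash
python3 go.py .4868 -.1968 .22 -14.1
```

```text
t 44.5 tcp [ 0.489 -0.063  0.229] yaw -14.27 tilt 0.05 w 0.0437 f [ 0.685  0.755 -2.211] j [-1.184 -0.016  1.24   1.835  0.015  1.311 -0.197]
-> [1.22  5.219 0.354] [-0.008 -0.005 -0.035]
```

carry_out --commands '[[[255, 0.4, 1.8, 0, 0, 0, 0], [255, 0.8, 3.4, 0.1, 0, 0, 0], [255, 1.1, 4.6, 0.2, 0, 0, 0], [255, 1.2, 5.1, 0.4, 0, 0, 0], [255, 1.2, 5.2, 0.4, 0, 0, 0], [255, 1.2, 5.2, 0.4, 0, 0, 0], [255, 1.2, 5.2, 0.4, 0, 0, 0]]]'

```text
time: 45.38
ee_pos: [0.4866, -0.1954, 0.2191]
eef_rot: [0.992, -0.124, 0.0, -0.001]
ft_force: [-0.4, -0.0, -3.4]
width: 0.0441
```

```bash
python3 go.py .4868 -.1968 .0723 -14.1
```

```text
t 45.38 tcp [ 0.487 -0.195  0.219] yaw -14.2 tilt 0.09 w 0.0441 f [-0.411 -0.004 -3.351] j [-0.803  0.221  1.261  1.777 -0.22   1.302  0.262]
-> [0.018 0.06  5.871] [-0.017 -0.007 -0.021]
```

carry_out --commands '[[[255, 0, 0.05, 0.8, 0, 0, 0], [255, 0, 0.05, 2.2, 0, 0, 0], [255, 0, 0.05, 3.6, 0, 0, 0], [255, 0, 0.05, 4.6, 0, 0, 0], [255, 0, 0.05, 5.2, 0, 0, 0], [255, 0, 0.05, 5.5, 0, 0, 0], [255, 0, 0.05, 5.6, 0, 0, 0], [255, 0, 0.05, 5.6, 0, 0, 0]]]'

```text
time: 46.38
ee_pos: [0.4869, -0.1965, 0.0796]
eef_rot: [0.992, -0.124, 0.001, -0.001]
ft_force: [-0.7, 0.4, -3.5]
width: 0.0437
```

```bash
python3 go.py .4868 -.1968 .0723 -14.1
```

```text
t 46.38 tcp [ 0.487 -0.196  0.08 ] yaw -14.19 tilt 0.13 w 0.0437 f [-0.653  0.433 -3.509] j [-0.605  0.419  1.086  1.932 -0.431  1.047  0.421]
-> [-0.     0.013  0.293] [-0.019 -0.017 -0.018]
```

carry_out --commands '[[[255, 0, 0, 0.12, 0, 0, 0], [255, 0, 0, 0.2, 0, 0, 0], [255, 0, 0, 0.26, 0, 0, 0], [255, 0, 0, 0.29, 0, 0, 0], [255, 0, 0, 0.31, 0, 0, 0], [255, 0, 0, 0.32, 0, 0, 0], [255, 0, 0, 0.32, 0, 0, 0]]]'

```text
time: 47.25
ee_pos: [0.4869, -0.1964, 0.0722]
eef_rot: [0.992, -0.124, 0.001, -0.001]
ft_force: [-3.8, 2.6, 8.6]
width: 0.0443
```

```bash
python3 go.py .4868 -.1968 .0723 -14.1
```

```text
t 47.25 tcp [ 0.487 -0.196  0.072] yaw -14.19 tilt 0.15 w 0.0443 f [-3.796  2.574  8.56 ] j [-0.593  0.43   1.074  1.937 -0.444  1.034  0.43 ]
-> [ 0.     0.015 -0.002] [-0.028 -0.013 -0.019]
```

The tin is seated at +8.6 N. Releasing, then to the can.

carry_out --commands '[[[100, 0, 0, 0, 0, 0, 0], [50, 0, 0, 0, 0, 0, 0], [0, 0, 0, 0, 0, 0, 0], [0, 0, 0, 0, 0, 0, 0], [0, 0, 0, -0.8, 0, 0, 0], [0, 0, 0, -2.2, 0, 0, 0], [0, 0, 0, -4.2, 0, 0, 0], [0, 0, 0, -5.8, 0, 0, 0], [0, -0.1, -1, -6.6, 0, 0, 0], [0, -0.6, -3, -6.6, 0, 0, -0.2], [0, -1.2, -5.2, -6.6, 0, 0, -0.4], [0, -1.8, -7.4, -6.6, 0, 0, -0.6]]]'

```text
time: 48.75
ee_pos: [0.4883, -0.0051, 0.2387]
eef_rot: [0.995, -0.098, 0.001, -0.002]
ft_force: [0.9, -0.1, 0.7]
width: 0.087
```

```bash
python3 go.py .4997 .276 .23 -9.62
```

```text
t 48.75 tcp [ 0.488 -0.005  0.239] yaw -11.21 tilt 0.32 w 0.087 f [ 0.892 -0.109  0.678] j [-1.264 -0.07   1.167  1.833  0.062  1.333 -0.307]
-> [ -1.74  -11.116   0.403] [-0.058 -0.025 -0.319]
```

carry_out --commands '[[[0, -0.3, -2.2, 0, 0, 0, -0.1], [0, -0.7, -4.4, 0, 0, 0, -0.2], [0, -1, -6.4, 0.1, 0, 0, -0.3], [0, -1.3, -8.2, 0.2, 0, 0, -0.3], [0, -1.5, -9.8, 0.3, 0, 0, -0.3], [0, -1.7, -10.8, 0.4, 0, 0, -0.3], [0, -1.75, -11.1, 0.4, -0.05, 0, -0.3], [0, -1.75, -11.1, 0.4, -0.05, 0, -0.3], [0, -1.75, -11.1, 1, -0.05, 0, -0.3], [0, -1.75, -11.1, 2, -0.05, 0, -0.3], [0, -1.75, -11.1, 2.6, -0.05, 0, -0.3], [0, -1.75, -11.1, 2.6, -0.05, 0, -0.3]]]'

```text
time: 50.25
ee_pos: [0.499, 0.275, 0.174]
eef_rot: [0.996, -0.085, 0.0, 0.0]
ft_force: [0.0, 0.8, 0.4]
width: 0.087
```

```bash
python3 go.py .4997 .276 .0773 -9.62
```

```text
t 50.25 tcp [0.499 0.275 0.174] yaw -9.77 tilt 0.07 w 0.087 f [0.001 0.799 0.388] j [-1.363  0.343  0.955  1.717 -0.294  1.235 -0.508]
-> [ 0.015 -0.049  3.87 ] [ 0.01 -0.01 -0.03]
```

carry_out --commands '[[[0, 0, -0.05, 1, 0, 0, 0], [0, 0, -0.05, 2.2, 0, 0, 0], [0, 0, -0.05, 3.2, 0, 0, 0], [0, 0, -0.05, 3.7, 0, 0, 0], [0, 0, -0.05, 3.87, 0, 0, 0], [0, 0, -0.05, 3.87, 0, 0, 0], [0, 0, -0.05, 3.87, 0, 0, 0], [80, 0, -0.05, 3.87, 0, 0, 0], [120, 0, -0.05, 3.87, 0, 0, 0], [255, 0, -0.05, 3.87, 0, 0, 0], [255, 0, -0.05, 3.87, 0, 0, 0], [255, 0, -0.05, 3.87, 0, 0, 0]]]' --grip_force 20

```text
time: 51.75
ee_pos: [0.4992, 0.2762, 0.0773]
eef_rot: [0.996, -0.085, 0.0, 0.0]
ft_force: [-0.4, -0.7, 1.3]
width: 0.0521
```

```bash
python3 go.py .4716 -.2796 .23 -9.5
```

```text
t 51.75 tcp [0.499 0.276 0.077] yaw -9.77 tilt 0.06 w 0.0521 f [-0.422 -0.714  1.307] j [-1.294  0.462  0.882  1.81  -0.403  1.062 -0.432]
-> [ 2.687 22.102 -6.089] [ 0.01  -0.006 -0.053]
```

carry_out --commands '[[[255, 0, 0, -0.4, 0, 0, 0], [255, 0, 0, -1.2, 0, 0, 0], [255, 0, 0, -2.4, 0, 0, 0], [255, 0, 0, -3.8, 0, 0, 0], [255, 0, 0, -5.2, 0, 0, 0], [255, 0, 0, -6.2, 0, 0, 0], [255, 0.1, 0.8, -6.4, 0, 0, 0], [255, 0.3, 2.4, -6.4, 0, 0, 0], [255, 0.5, 4.4, -6.4, 0, 0, 0], [255, 0.8, 6.6, -6.4, 0, 0, 0], [255, 1, 8.8, -6.4, 0, 0, 0], [255, 1.3, 11, -6.4, 0, 0, 0]]]'

```text
time: 53.25
ee_pos: [0.4833, -0.0033, 0.2367]
eef_rot: [0.996, -0.086, -0.001, -0.0]
ft_force: [1.6, -0.9, -1.6]
width: 0.052
```

```bash
python3 go.py .4716 -.278 .225 -9.5
```

```text
t 53.25 tcp [ 0.483 -0.003  0.237] yaw -9.82 tilt 0.06 w 0.052 f [ 1.592 -0.906 -1.557] j [-1.299 -0.099  1.178  1.844  0.093  1.337 -0.316]
-> [ 1.413 10.906  0.462] [-0.003  0.012 -0.063]
```

carry_out --commands '[[[255, 0.3, 2.2, 0, 0, 0, 0], [255, 0.5, 4.2, 0, 0, 0, 0], [255, 0.8, 6, 0, 0, 0, 0], [255, 1, 7.8, 0.1, 0, 0, 0], [255, 1.2, 9.4, 0.2, 0, 0, 0], [255, 1.35, 10.4, 0.3, 0, 0, 0], [255, 1.4, 10.9, 0.4, 0, 0, 0], [255, 1.4, 10.9, 0.4, 0, 0, 0], [255, 1.4, 10.9, 0.4, 0, 0, 0], [255, 1.4, 10.9, 0.4, 0, 0, 0]]]'

```text
time: 54.5
ee_pos: [0.4715, -0.2769, 0.2266]
eef_rot: [0.996, -0.085, -0.0, -0.0]
ft_force: [-0.6, 0.2, -2.0]
width: 0.0518
```

```bash
python3 go.py .4716 -.278 .0783 -9.5; python3 - <<'E'
from h import *
cv2.imwrite('pics/l_scene.png',cv2.resize(r.camera('scene')[80:300,40:300],None,fx=2.7,fy=2.7))
E
```

```text
t 54.5 tcp [ 0.472 -0.277  0.227] yaw -9.74 tilt 0.07 w 0.0518 f [-0.591  0.245 -2.035] j [-0.568  0.311  1.233  1.709 -0.302  1.338  0.551]
-> [0.015 0.047 5.934] [-0.01   0.009 -0.048]
```

View pics/l_scene.png

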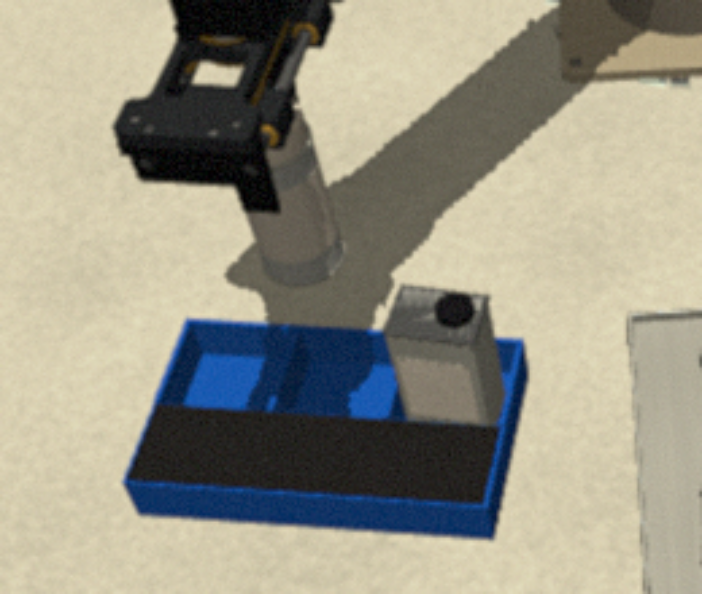

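The tin stands in its bay, and the can hangs upright above the middle bay. Lowering.

carry_out --commands '[[[255, 0, 0.05, 0.8, 0, 0, 0], [255, 0, 0.05, 2.2, 0, 0, 0], [255, 0, 0.05, 3.6, 0, 0, 0], [255, 0, 0.05, 4.7, 0, 0, 0], [255, 0, 0.05, 5.3, 0, 0, 0], [255, 0, 0.05, 5.6, 0, 0, 0], [255, 0, 0.05, 5.65, 0, 0, 0], [255, 0, 0.05, 5.65, 0, 0, 0]]]'

```text
time: 55.55
ee_pos: [0.4717, -0.2783, 0.086]
eef_rot: [0.996, -0.085, 0.0, -0.0]
ft_force: [0.7, 0.1, -1.6]
width: 0.0517
```

```bash
python3 go.py .4716 -.278 .0783 -9.5
```

```text
t 55.55 tcp [ 0.472 -0.278  0.086] yaw -9.73 tilt 0.04 w 0.0517 f [ 0.736  0.082 -1.615] j [-0.417  0.474  1.077  1.867 -0.473  1.085  0.674]
-> [-0.006 -0.012  0.31 ] [-0.007 -0.004 -0.047]
```

carry_out --commands '[[[255, 0, 0, 0.12, 0, 0, 0], [255, 0, 0, 0.2, 0, 0, 0], [255, 0, 0, 0.26, 0, 0, 0], [255, 0, 0, 0.29, 0, 0, 0], [255, 0, 0, 0.32, 0, 0, 0], [255, 0, 0, 0.34, 0, 0, 0], [255, 0, 0, 0.34, 0, 0, 0]]]'

```text
time: 56.42
ee_pos: [0.4717, -0.2786, 0.0782]
eef_rot: [0.996, -0.085, 0.0, -0.0]
ft_force: [-2.3, 2.0, 6.9]
width: 0.0515
```

```bash
python3 go.py .4716 -.278 .0783 -9.5
```

```text
t 56.42 tcp [ 0.472 -0.279  0.078] yaw -9.76 tilt 0.06 w 0.0515 f [-2.281  1.969  6.92 ] j [-0.407  0.485  1.066  1.873 -0.484  1.072  0.682]
-> [-0.007 -0.025 -0.004] [-0.009 -0.006 -0.051]
```

The can is seated. Releasing, then to the cartridge.

carry_out --commands '[[[80, 0, 0, 0, 0, 0, 0], [40, 0, 0, 0, 0, 0, 0], [0, 0, 0, 0, 0, 0, 0], [0, 0, 0, 0, 0, 0, 0], [0, 0, 0, -0.8, 0, 0, 0], [0, 0, 0, -2.2, 0, 0, 0], [0, 0, 0, -4.2, 0, 0, 0], [0, 0, 0, -5.8, 0, 0, 0], [0, -0.1, -1, -6.4, 0, 0, 0], [0, -0.3, -3, -6.4, 0, 0, 0], [0, -0.5, -5.2, -6.4, 0, 0, 0], [0, -0.8, -7.6, -6.4, 0, 0, 0]]]'

```text
time: 57.92
ee_pos: [0.4841, -0.0876, 0.239]
eef_rot: [0.996, -0.086, 0.001, -0.001]
ft_force: [1.4, 0.4, -0.6]
width: 0.0873
```

```bash
python3 go.py .5 .3588 .23 -9.55
```

```text
t 57.92 tcp [ 0.484 -0.088  0.239] yaw -9.89 tilt 0.1 w 0.0873 f [ 1.449  0.421 -0.592] j [-1.179 -0.06   1.258  1.824  0.057  1.335 -0.107]
-> [ -2.44  -17.698   0.381] [-0.016 -0.012 -0.068]
```

carry_out --commands '[[[0, -0.3, -2.2, 0, 0, 0, 0], [0, -0.6, -4.5, 0, 0, 0, 0], [0, -0.9, -6.8, 0, 0, 0, 0], [0, -1.2, -9.1, 0, 0, 0, 0], [0, -1.6, -11.4, 0, 0, 0, 0], [0, -1.9, -13.6, 0.1, 0, 0, 0], [0, -2.2, -15.6, 0.2, 0, 0, 0], [0, -2.4, -17, 0.3, 0, 0, 0], [0, -2.45, -17.6, 0.4, 0, 0, 0], [0, -2.45, -17.7, 0.4, 0, 0, 0], [0, -2.45, -17.7, 0.4, 0, 0, 0], [0, -2.45, -17.7, 0.4, 0, 0, 0]]]'

```text
time: 59.42
ee_pos: [0.5003, 0.3574, 0.2301]
eef_rot: [0.996, -0.087, 0.001, -0.001]
ft_force: [0.6, -0.1, -1.2]
width: 0.0871
```

```bash
python3 go.py .5 .3588 .0843 -9.55
```

```text
t 59.42 tcp [0.5   0.357 0.23 ] yaw -10.01 tilt 0.13 w 0.0871 f [ 0.563 -0.126 -1.177] j [-1.377  0.404  0.906  1.52  -0.322  1.371 -0.622]
-> [-0.027 -0.041  5.833] [-0.023 -0.014 -0.092]
```

carry_out --commands '[[[0, 0, -0.05, 0.8, 0, 0, -0.1], [0, 0, -0.05, 2.2, 0, 0, -0.1], [0, 0, -0.05, 3.8, 0, 0, -0.1], [0, 0, -0.05, 5, 0, 0, -0.1], [0, 0, -0.05, 5.6, 0, 0, -0.1], [0, 0, -0.05, 5.83, 0, 0, -0.1], [0, 0, -0.05, 5.83, 0, 0, -0.1], [0, 0, -0.05, 5.83, 0, 0, -0.1], [60, 0, -0.05, 5.83, 0, 0, -0.1], [255, 0, -0.05, 5.83, 0, 0, -0.1], [255, 0, -0.05, 5.83, 0, 0, -0.1], [255, 0, -0.05, 5.83, 0, 0, -0.1]]]'

```text
time: 60.92
ee_pos: [0.5005, 0.359, 0.0844]
eef_rot: [0.997, -0.083, 0.001, -0.001]
ft_force: [-1.6, -0.1, 0.9]
width: 0.0598
```

```bash
python3 go.py .4589 -.3524 .24 -9.5
```

```text
t 60.92 tcp [0.501 0.359 0.084] yaw -9.5 tilt 0.13 w 0.0598 f [-1.595 -0.069  0.864] j [-1.318  0.538  0.822  1.681 -0.433  1.112 -0.537]
-> [ 3.06  28.328 -6.279] [-0.023 -0.011 -0.   ]
```

carry_out --commands '[[[255, 0, 0, -0.4, 0, 0, 0], [255, 0, 0, -1.2, 0, 0, 0], [255, 0, 0, -2.4, 0, 0, 0], [255, 0, 0, -3.8, 0, 0, 0], [255, 0, 0, -5.2, 0, 0, 0], [255, 0, 0, -6.2, 0, 0, 0], [255, 0.1, 0.8, -6.5, 0, 0, 0], [255, 0.3, 2.4, -6.5, 0, 0, 0], [255, 0.5, 4.4, -6.5, 0, 0, 0], [255, 0.7, 6.6, -6.5, 0, 0, 0], [255, 1, 8.8, -6.5, 0, 0, 0], [255, 1.2, 11, -6.5, 0, 0, 0]]]'

```text
time: 62.42
ee_pos: [0.4837, 0.0792, 0.2456]
eef_rot: [0.997, -0.083, -0.0, -0.001]
ft_force: [1.0, -0.6, -2.1]
width: 0.0602
```

```bash
python3 go.py .459 -.354 .24 -9.5
```

```text
t 62.42 tcp [0.484 0.079 0.246] yaw -9.57 tilt 0.13 w 0.0602 f [ 0.954 -0.641 -2.052] j [-1.345 -0.046  1.087  1.814  0.04   1.348 -0.434]
-> [ 1.906 17.252  0.185] [-0.026  0.003 -0.014]
```

carry_out --commands '[[[255, 0.2, 2.2, 0, 0, 0, 0], [255, 0.5, 4.4, 0, 0, 0, 0], [255, 0.7, 6.6, 0, 0, 0, 0], [255, 1, 8.8, 0, 0, 0, 0], [255, 1.2, 11, 0, 0, 0, 0], [255, 1.5, 13.2, 0, 0, 0, 0], [255, 1.7, 15.2, 0.1, 0, 0, 0], [255, 1.85, 16.6, 0.1, 0, 0, 0], [255, 1.9, 17.2, 0.2, 0, 0, 0], [255, 1.9, 17.25, 0.2, 0, 0, 0], [255, 1.9, 17.25, 0.2, 0, 0, 0], [255, 1.9, 17.25, 0.2, 0, 0, 0]]]'

```text
time: 63.92
ee_pos: [0.4593, -0.3527, 0.2398]
eef_rot: [0.997, -0.082, 0.0, -0.002]
ft_force: [-0.2, -1.4, -2.2]
width: 0.06
```

```bash
python3 go.py .459 -.354 .0854 -9.5
```

```text
t 63.92 tcp [ 0.459 -0.353  0.24 ] yaw -9.46 tilt 0.18 w 0.06 f [-0.205 -1.371 -2.154] j [-0.333  0.402  1.184  1.606 -0.379  1.392  0.728]
-> [-0.005  0.073  6.174] [-0.035 -0.001  0.008]
```

carry_out --commands '[[[255, 0, 0.05, 0.8, 0, 0, 0], [255, 0, 0.05, 2.2, 0, 0, 0], [255, 0, 0.05, 3.6, 0, 0, 0], [255, 0, 0.05, 4.8, 0, 0, 0], [255, 0, 0.05, 5.5, 0, 0, 0], [255, 0, 0.05, 5.8, 0, 0, 0], [255, 0, 0.05, 5.9, 0, 0, 0], [255, 0, 0.05, 5.9, 0, 0, 0]]]'

```text
time: 64.92
ee_pos: [0.4595, -0.3538, 0.0929]
eef_rot: [0.997, -0.082, 0.001, -0.001]
ft_force: [-0.2, -1.2, -0.7]
width: 0.0596
```

```bash
python3 go.py .459 -.354 .0854 -9.5
```

```text
t 64.92 tcp [ 0.46  -0.354  0.093] yaw -9.46 tilt 0.17 w 0.0596 f [-0.201 -1.159 -0.686] j [-0.231  0.542  1.052  1.776 -0.521  1.133  0.826]
-> [-0.02   0.013  0.3  ] [-0.032 -0.013  0.008]
```

carry_out --commands '[[[255, 0, 0, 0.12, 0, 0, 0], [255, 0, 0, 0.2, 0, 0, 0], [255, 0, 0, 0.26, 0, 0, 0], [255, 0, 0, 0.29, 0, 0, 0], [255, 0, 0, 0.31, 0, 0, 0], [255, 0, 0, 0.33, 0, 0, 0], [255, 0, 0, 0.33, 0, 0, 0]]]'

```text
time: 65.8
ee_pos: [0.4595, -0.3545, 0.0853]
eef_rot: [0.997, -0.083, 0.001, -0.001]
ft_force: [-2.5, -1.1, 5.2]
width: 0.0596
```

```bash
python3 go.py .459 -.354 .0854 -9.5
```

```text
t 65.8 tcp [ 0.459 -0.355  0.085] yaw -9.49 tilt 0.15 w 0.0596 f [-2.521 -1.099  5.189] j [-0.223  0.551  1.044  1.782 -0.53   1.12   0.833]
-> [-0.022 -0.018 -0.003] [-0.023 -0.02   0.002]
```

The cartridge is seated. Releasing and retreating clear.

carry_out --commands '[[[60, 0, 0, 0, 0, 0, 0], [30, 0, 0, 0, 0, 0, 0], [0, 0, 0, 0, 0, 0, 0], [0, 0, 0, 0, 0, 0, 0], [0, 0, 0, -0.8, 0, 0, 0], [0, 0, 0, -2.2, 0, 0, 0], [0, 0, 0, -4.2, 0, 0, 0], [0, 0, 0, -5.8, 0, 0, 0], [0, -0.1, -1, -6.5, 0, 0, 0], [0, -0.3, -3, -6.5, 0, 0, 0], [0, -0.5, -5.2, -6.5, 0, 0, 0], [0, -0.8, -7.6, -6.5, 0, 0, 0]]]'

```text
time: 67.3
ee_pos: [0.4703, -0.1735, 0.2495]
eef_rot: [0.996, -0.084, 0.001, -0.001]
ft_force: [0.5, 0.7, 0.7]
width: 0.0868
```

carry_out --commands '[[[0, -0.3, -2.2, 0, 0, 0, 0], [0, -0.6, -4.5, 0, 0, 0, 0], [0, -0.9, -6.8, 0, 0, 0, 0], [0, -1.2, -9.1, 0, 0, 0, 0], [0, -1.4, -11, 0, 0, 0, 0], [0, -1.6, -12, 0, 0, 0, 0], [0, -1.6, -12.2, 0, 0, 0, 0], [0, -1.6, -12.2, 0, 0, 0, 0], [0, -1.6, -12.2, 0, 0, 0, 0]]]'

```text
time: 68.42
ee_pos: [0.4821, 0.1321, 0.2502]
eef_rot: [0.996, -0.085, 0.001, -0.001]
ft_force: [-0.3, 0.5, 0.1]
width: 0.0865
```

```bash
python3 go.py; python3 - <<'E'
from h import *
t=r.camera('top'); cv2.imwrite('pics/z_top.png',t); cv2.imwrite('pics/z_scene.png',r.camera('scene'))
cv2.imwrite('pics/z_crop.png',cv2.resize(t[180:342,255:525],None,fx=2.9,fy=2.9,interpolation=cv2.INTER_CUBIC))
E
```

```text
t 68.42 tcp [0.482 0.132 0.25 ] yaw -9.78 tilt 0.14 w 0.0865 f [-0.319  0.523  0.101] j [-1.274  0.006  0.937  1.783 -0.006  1.353 -0.506]
```

View pics/z_crop.png

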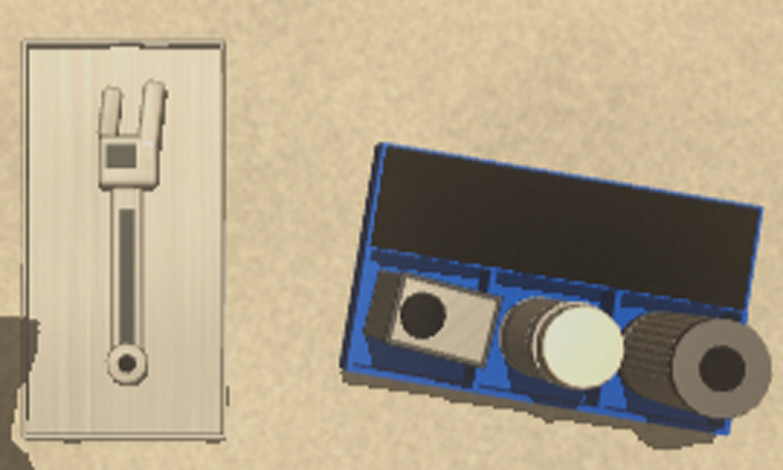

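View pics/z_scene.png

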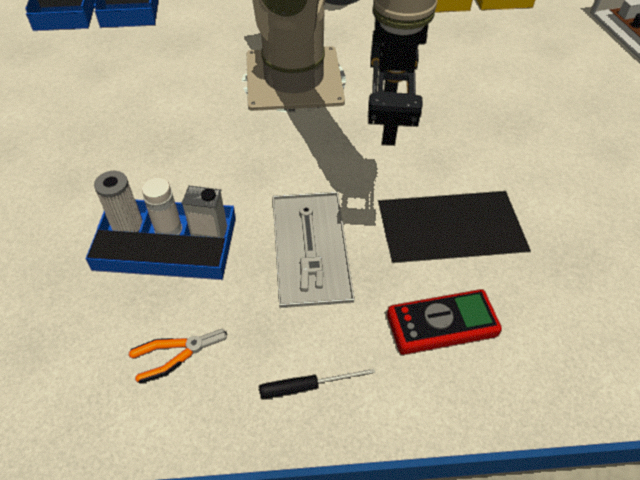

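All is in place: spanner lengthwise in the tray at crop (105–165, 80–385), tin, can and cartridge upright in their own bays, mat empty, multimeter and pliers where they were. Handing in.

```bash
python3 - <<'E'
from bench import r
print(r.close_job()); 
E
```

```text
the job is handed in; nothing more can be done
None
```

The job is done and handed in at about 68.5 s of the 144 s allowed. I moved the cartridge, can and tin onto the mat, laid the spanner in the tray, then put tin, can and cartridge back.

- **Final pictures (top and scene):** The spanner lies flat and lengthwise inside the tray. The tin, can and cartridge stand upright in the bays they came from, and the mat is empty. The multimeter and pliers look unmoved by eye.
- **Forces:** Each item was lowered until light contact, at most about 12 N in the readings after each move, and then released. I did not log force within the moves.
- **Joints:** The closest reading to a range limit was joint 3, at 1.307 of 1.34 rad.
- **Disagreements:** The cameras disagreed by up to about 7 mm when I first located things. No check failed.

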